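# Aperture in, glass reference cell held in the light path

## Task

On the oil lab's light bench, first take the steel aperture blade from its rack, push it into the slot on top of the lamp housing until its shoulder sits home, and let go of it. Then pick up the long amber glass reference cell (not the small cube) by its two frosted faces only, never touching the clear ones, and hold it upright in the light path about midway between lamp and detector, its clear faces square to the beam and the beam through their middle. Finish while still holding it there, with only the gripper carrying it, and leave the other things on the table where they are.

Things in the scene. Friction and masses are not known exactly. Their poses are not given: they have to be found in the camera images.
- beam (a point): Middle of the light path: on the beam axis, midway between the two black lens tubes, 100 mm above the table. y = beam direction, level, from lamp (-y) to detector (+y); z up. The lens tubes (28 mm diameter) end 53 mm either side of this point, the housings begin at 65 mm; between the tubes there is only air down to the 18 mm high base.
- bench: The fixed light bench: aluminium base 100 mm (x) x 330 mm (y), 18 mm high, origin on the table under point beam, same axes. Grey lamp housing (70 x 80 mm, finned steel can behind it) at y -65 to -145 mm, can to -175 mm; grey detector housing (70 x 60 mm) at y 65 to 125 mm; both tops 135 mm above the table.
- slot (a point): Centre of the slot's mouth in the level top of the lamp housing, 135 mm above the table, 105 mm from point beam towards -y; axes of point beam. Slot 36 mm long (x), 8 mm wide (y, along the beam), 60 mm deep, straight down, mouth chamfered 2 mm. Nothing stands higher around it.
- blade_tab (a point): Centre of the blade's grip tab: 26 mm wide (x), 14 mm thick (y; pinch it this way), 30 mm high. The shoulder's underside is 23 mm below this point. The blade stands upright (z up) in the rack at the start. Home in the lamp's slot the shoulder rests on the housing and this point is 23 mm above point slot, blade x along slot x; either way round fits.
- rack: Fixed black block, 70 x 60 mm and 62 mm high, origin at the centre of its underside on the table; a slot 36 x 8 mm (x by y), 58 mm deep, in the middle of its top holds the blade, shoulder resting on the block.
- blade: The aperture blade (plain steel, loose, 90 g); origin under the middle of its shoulder, 23 mm below point blade_tab, same axes. Shoulder bar 48 (x) x 14 (y) x 8 mm high with the tab on it; below it a flat blade 30 mm wide (x), 4 mm thick (y), 53.5 mm long downwards, with a 12 mm square aperture.
- cell_center (a point): Centre of the long glass cell: solid amber glass prism, loose, about 0.15 kg, 28 mm between its whitish matt frosted faces (which look along -x and +x), 40 mm between its clear polished faces (along -y and +y), 55 mm high (z up). Stands upright on the mat, this point 31.5 mm above the table. Longer and taller than the cube cell.
- cell_frosted: The two frosted faces of the long cell (36 mm x 55 mm each, 14 mm either side of its centre line along x); origin at the centre of the cell's underside, axes of the cell. Grip here.
- cell_clear: The two clear faces of the long cell (22 mm x 51 mm each, 20 mm either side of its centre line along y); origin at the centre of the cell's underside. Not to be touched.
- mat: Fixed black rubber mat, 220 x 240 mm, 4 mm thick, on the table, origin at the centre of its underside; the long cell, the cube cell and the vial stand on it in any order, at least 95 mm apart.
- cube_center (a point): Centre of the small cube cell (28 x 28 mm, 30 mm high, same glass), a bystander on the mat.
- vial: Small capped amber vial, 26 mm diameter, 55 mm high, origin under its centre; a bystander on the mat.
- flask_a: Glass flask with yellow stopper, 80 mm diameter, 168 mm high, origin under its centre; bystander.
- flask_b: Smaller flask, 68 mm diameter, 143 mm high, origin under its centre; bystander.
- jar: White jar, 64 mm diameter, 75 mm high, origin under its centre; bystander in front of the bench.
- bottle: Amber bottle, 60 mm diameter, 130 mm high, origin under its centre; bystander.
- brush: Lens brush lying on the table, 160 mm long along its x; bystander.
Mind the look-alikes: they are no part of the job. What is shaped like the part that bears cell_center but purple or turquoise is not meant.

How it is judged:
On the way, in this order (a step that is already met when the one before it is completed fails the run):
1. the blade is home in the lamp's slot, shoulder down, and let go (horizontal distance between blade_tab and slot below 0.008 m and z of blade_tab in the frame of slot below 0.027 m and angle between blade_tab's own z axis and vertical below 0.1 rad and contact force between the fingers and blade below 0.1 N), for 0.2 s.
2. the long cell is lifted by its frosted faces (height (world z) of cell_center above 0.06 m and contact force between the fingers and cell_frosted above 1 N), for 0.2 s.
At the end, for the whole second after the job is handed in: Blade home in the lamp slot (within 8 mm, shoulder within 4 mm of the top, 0.1 rad), let go; cell gripped on frosted faces (over 1 N), clear of the bench, at rest within 8 mm sideways, 12 mm in height, 22 mm along the beam of mid-path, square within 0.16 rad, upright within 0.14 rad (all of step 1 and x of cell_center in the frame of beam between -0.008 and 0.008 m and y of cell_center in the frame of beam between -0.022 and 0.022 m and z of cell_center in the frame of beam between -0.012 and 0.012 m and angle between the y axis of cell_center and the y axis of beam, either way round below 0.16 rad and angle between cell_center's own z axis and vertical below 0.14 rad and contact force between the fingers and cell_frosted above 1 N and contact force between cell and bench below 0.05 N and linear speed of cell below 0.02 m/s); the arm keeps its last pose, push and grip.
It fails at once if a finger touches a clear face of the cell (contact force between the fingers and cell_clear above 0.3 N).
It fails at once if a bystander is moved more than 30 mm (distance of any of cube_center, vial, flask_a, flask_b, jar, bottle, brush from where it was at the start of the episode above 0.03 m).
It also fails if it takes over 54 s, if anything falls off the work surface, if the arm or the gripper's body presses on something with over 40 N, if the wrist force passes 120 N, or if a joint passes its speed limit or range.

## Robot

A 6-joint arm with a two-finger parallel gripper is mounted at the origin on the work surface. World frame = base frame: x ahead of the robot, y to its left, z up, the work surface at z = 0. Lengths are in m, angles in rad, forces in N, time in s.
With the tool pointing down it reaches from about 0.425 to 0.925 m from the base axis. Payload 12.5 kg.
Tool frame: the origin (TCP) lies on the centre line of the jaws, within the pads' length; the fingertips stand 14 mm ahead of it and the grasp point (between the pads) lies 5 mm behind it (r.nose_length is the distance from the TCP to the fingertips, in m); z points along the fingers, y is the direction in which the jaws open and shut (so a half turn about z gives the same grasp; the last joint's range is limited). The gripper opens to 85 mm and grips with 20 to 120 N. Pads are 22 mm wide; open, the fingers measure 114 mm over their backs; the gripper's body (76 mm by 85 mm) begins 54 mm behind the grasp point. The pads swing forward as they close: fully open they stand 13 mm farther back than shut.
Start: joints at [1.144, 0.491, 1.559, -0, 1.092, -0.106], TCP at [0.197, 0.593, 0.224] pointing down, gripper open.
Joint ranges: [-3.1, 3.1], [-0.84, 2.19], [0.05, 2.79], [-1.13, 4.28], [0.06, 2.93], [-2.69, 2.69]. Speed limits (rad/s): [2.22, 2.22, 2.79, 3.14, 3.14, 3.14].

## Interface

Orientations are given as a rotation vector (axis times angle).
In Python, from station import r gives the robot as it stands.
- The arm moves only by the tool carry_out, never from a script. Its argument "moves" is a list of rows, each an object of numbers: "tx", "ty", "tz": the shift along the tool's x, y, z in mm; "rx", "ry", "rz": the turn, a rotation vector about the tool's x, y, z in rad; "jaw": the gripper command: -1 is shut, 1 is fully open, values between are in proportion. A call has 1 to 8 rows; each row is the pose to reach, as a shift and turn from the pose measured when the call began, along the tool's axes at that moment; what a row does not reach only later rows make up. A row lasts 1/12 s, in which the tool goes at most 41.7 mm and 7.16 degrees, less where a joint would pass 70% of its speed; a pose out of reach is approached as far as the arm can. A call with a gripper value outside its range is refused whole. The fingers move at their own pace and stop on an object; "grip_force" is the grip in N (left out, the last holds). Time passes only in rows, so rows that repeat a pose let the fingers close. It gives the time, the measured TCP pose, the force and the opening at its end, in the units of the state.
- r.read_state(): the state, without advancing time (a new reading comes with each control period).
- r.snapshot(name): name is "scene" or "top"; returns a dict with "color" (384x512x3 uint8, red, green, blue), "range_z" (384x512 float32, m along the optical axis (not along the pixel's ray), 0 where there is no reading), "intrinsics" (3x3 intrinsics, pixels), "view" (4x4, takes a point from world to camera coordinates). Camera axes: x right, y up, looking along -z (the intrinsics and any distortion apply to the point x, -y, -z); pixel columns grow to the right and rows downward; lengths in m; the calibration is good to about 2 mm. A picture is of the moment at which its call begins.
- r.sign_off(): hands the job in, once; it reports no verdict.
The state is a dict: "t": time; "qpos": joint angles; "joint_vel": joint speeds; "joint_efforts": joint torques, N m; "tcp_pos": TCP position; "orientation": TCP orientation; "force": force on the tool from outside, world axes, zero at the start; "ft_torque": the same for the moment, N m; "width": opening from 0.0 (shut) to 1.0 (fully open).
Only numpy, scipy, OpenCV 4.12 (cv2) and the standard library are available. Lean on these libraries where they do the work, as an engineer would, in place of code of your own. Each camera call takes 0.05 s, during which the arm holds its last target.

## Working session

There is one attempt and no reset: what is moved stays moved. The work goes in short steps, Python scripts to look and compute and a tool call to move; the robot and the scene stay as the last step left them, time stands still between calls to the robot, and variables do not carry over. Pictures are saved under pics/ and viewed, and the job is handed in when it is done.

Besides the shell and the picture viewer there is one more tool, called by a JSON object that holds its "fn" and its "kwargs", one argument or row to a line. carry_out: Moves the arm, as the interface text tells. Its arguments: {"type":"object","properties":{"moves":{"type":"array"},"grip_force":{"type":"number"}},"required":["moves"]}

```bash
mkdir -p pics; ls; python3 - <<'E'
from station import r
import cv2,numpy as np
s=r.read_state();print(s)
for n in("scene","top"):
    d=r.snapshot(n);np.savez(f"{n}0.npz",**d)
    cv2.imwrite(f"pics/{n}0.png",cv2.resize(d["color"][:,:,::-1],(800,600),interpolation=cv2.INTER_CUBIC))
    print(d["intrinsics"],d["view"],d.keys())
E
```

```text
pics
{'t': 0.0, 'qpos': array([ 1.14443056e+00,  4.91577275e-01,  1.55946869e+00,  4.39632027e-06,
        1.09172270e+00, -1.05607094e-01]), 'joint_vel': array([-0.00178495, -0.00088884, -0.00091781, -0.00129957, -0.00025791,
       -0.00026039]), 'joint_efforts': array([-2.98026644e-03, -6.18441296e+01, -2.61590159e+01, -2.19812955e-04,
        4.05841231e-03,  1.05730157e-05]), 'tcp_pos': array([0.19693271, 0.59290191, 0.22381012]), 'orientation': array([-5.01642470e-01, -3.10096601e+00,  1.78052308e-03]), 'force': array([0.36198591, 0.72930886, 0.6709025 ]), 'ft_torque': array([-0.02667935,  0.02216954, -0.02952984]), 'width': 0.9993114493181702}
[[353.81037948   0.         256.34268109]
 [  0.         353.81037948 188.19598946]
 [  0.           0.           1.        ]] [[-0.84232971  0.53846969  0.02304459  0.48892933]
 [-0.3117841  -0.52170983  0.79410927  0.05984906]
 [ 0.43962636  0.6617169   0.60733797 -1.23948765]
 [ 0.          0.          0.          1.        ]] dict_keys(['color', 'range_z', 'intrinsics', 'view'])
[[368.59672036   0.         251.90027423]
 [  0.         368.59672036 186.71237478]
 [  0.           0.           1.        ]] [[ 0.02069318 -0.9997406   0.00951476 -0.03452688]
 [ 0.99120701  0.02175873  0.13051905 -0.58301076]
 [-0.13069222  0.00673024  0.99140015 -0.99540847]
 [ 0.          0.          0.          1.        ]] dict_keys(['color', 'range_z', 'intrinsics', 'view'])
```

View pics/scene0.png

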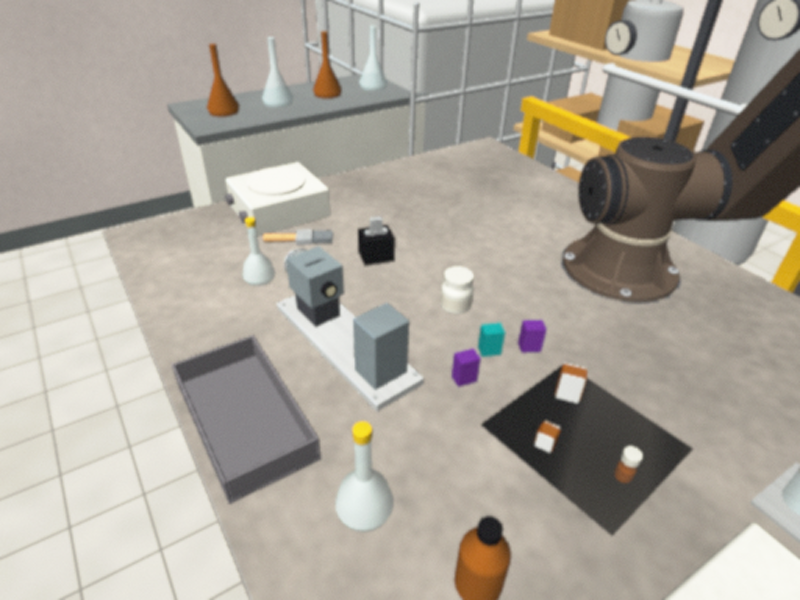

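View pics/top0.png

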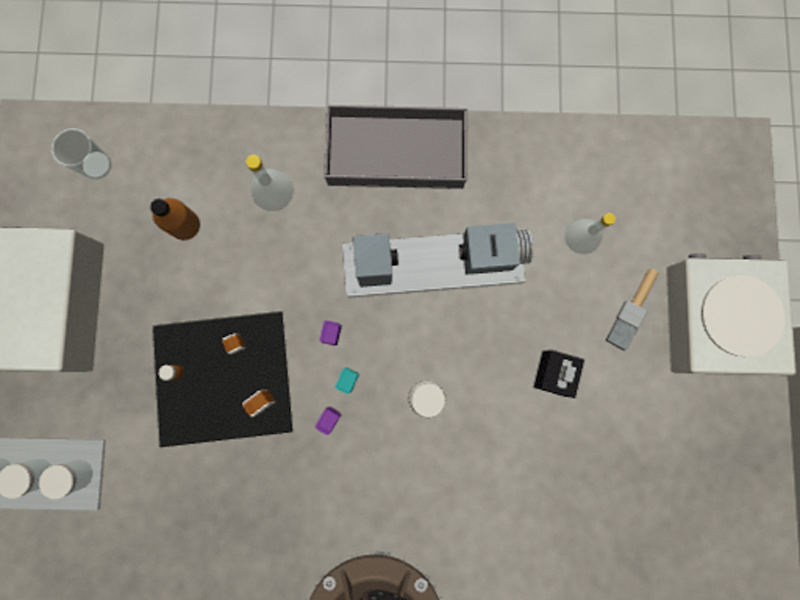

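Candidates for the long cell (800x600 px, top / scene):
- amber long prism: (258,403) / (571,384)
- amber cube: (233,343) / (547,436)
- purple prisms: (330,333) and (328,420)
- turquoise prism: (347,380)
- amber vial: (168,372)

By the description it is the larger amber prism. I'll check that in a crop and measure everything.

```bash
cat > h.py <<'E'
import numpy as np,cv2
def cloud(d):
    K=d["intrinsics"];V=d["view"];Z=d["range_z"]
    v,u=np.mgrid[0:Z.shape[0],0:Z.shape[1]]
    P=np.stack([(u-K[0,2])/K[0,0]*Z,-(v-K[1,2])/K[1,1]*Z,-Z,np.ones_like(Z)],-1)
    W=(P@np.linalg.inv(V).T)[...,:3]
    W[Z<=0]=np.nan
    return W
def ray(d,u,v,z):
    """pixel (orig) -> world point at height z"""
    K=d["intrinsics"];Vi=np.linalg.inv(d["view"])
    a=Vi[:3,:3]@np.array([(u-K[0,2])/K[0,0],-(v-K[1,2])/K[1,1],-1]);c=Vi[:3,3]
    return c+a*(z-c[2])/a[2]
def proj(d,p):
    q=d["view"]@np.r_[p,1];K=d["intrinsics"]
    return K[0,0]*q[0]/-q[2]+K[0,2],K[1,1]*-q[1]/-q[2]+K[1,2]
E
python3 - <<'E'
import numpy as np,cv2
from h import *
t=dict(np.load("top0.npz"));s=dict(np.load("scene0.npz"))
for n,d in(("top",t),("scene",s)):
    W=cloud(d);np.save(n+"W.npy",W)
    print(n,np.isfinite(W[...,2]).mean(),[np.round(W[int(v*.64),int(u*.64)],3) for u,v in ([(300,300),(200,420),(258,403),(233,343),(372,255),(490,240),(493,262),(430,260),(570,375),(555,375),(428,400),(330,333)] if n=="top" else [(400,350),(571,370),(380,325),(375,225)])])
def crop(d,x0,y0,x1,y1,f): return cv2.resize(d["color"][y0:y1,x0:x1,::-1],None,fx=f,fy=f,interpolation=cv2.INTER_CUBIC)
a=crop(t,140,200,200,275,6);b=crop(s,330,215,420,290,5)
H=max(a.shape[0],b.shape[0]);p=lambda i:cv2.copyMakeBorder(i,0,H-i.shape[0],0,0,0)
cv2.imwrite("pics/cells.png",np.hstack([p(a),p(b)])[:, :800])
a=crop(t,210,140,350,200,5);b=crop(t,330,215,385,262,5);
cv2.imwrite("pics/bench.png",a);cv2.imwrite("pics/rack.png",cv2.resize(b,None,fx=2,fy=2))
E
```

```text
top 0.9958750406901041 [array([0.569, 0.15 , 0.004]), array([0.35 , 0.321, 0.004]), array([0.386, 0.206, 0.06 ]), array([0.487, 0.261, 0.036]), array([0.631, 0.015, 0.137]), array([ 0.663, -0.178,  0.131]), array([ 0.625, -0.182,  0.137]), array([ 0.648, -0.088,  0.018]), array([ 0.442, -0.315,  0.101]), array([ 0.442, -0.302,  0.064]), array([ 0.395, -0.081,  0.075]), array([0.507, 0.088, 0.052])]
scene 0.9960479736328125 [array([0.611, 0.043, 0.079]), array([0.385, 0.205, 0.058]), array([0.64 , 0.028, 0.134]), array([ 0.45 , -0.31 ,  0.086])]
```

View pics/cells.png

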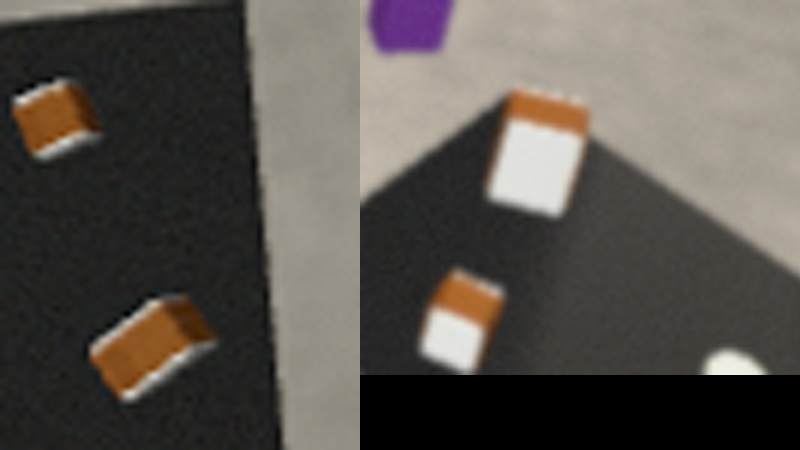

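View pics/bench.png

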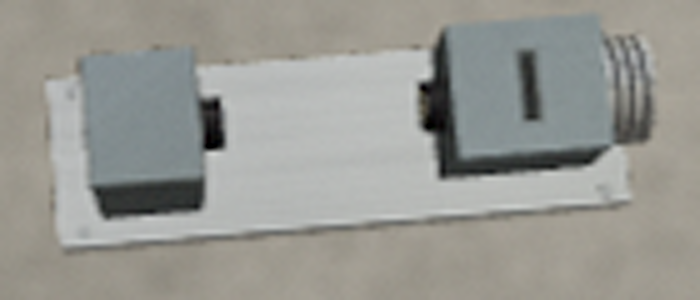

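View pics/rack.png

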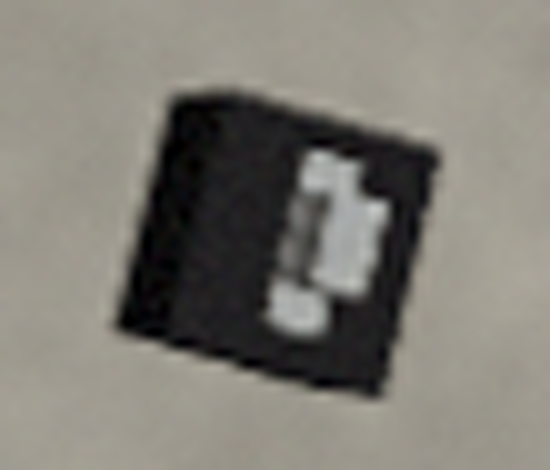

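The crops confirm the choice. The lower cell in top crop (150,350) is longer and taller, with white frosted long sides and amber clear short ends. In the bench crop the lamp slot is at (530,85), and the blade tab stands in the rack. Next I'll fit the poses.

```bash
python3 - <<'E'
import numpy as np,cv2
from h import *
t=dict(np.load("top0.npz"));s=dict(np.load("scene0.npz"))
A=np.load("topW.npy");B=np.load("sceneW.npy")
def fit(name,W,lo,hi,xy,rad):
    P=W.reshape(-1,3);P=P[np.isfinite(P[:,2])]
    m=(P[:,2]>lo)&(P[:,2]<hi)&(np.hypot(*(P[:,:2]-xy).T)<rad)
    Q=P[m]
    c,sz,an=cv2.minAreaRect((Q[:,:2]*1000).astype(np.float32))
    print(name,len(Q),"rect c",np.round(c,1),"size",np.round(sz,1),"ang",round(an,1),"mean",np.round(Q.mean(0)*1000,1))
for n,W in(("T",A),("S",B)):
    fit(n+" cell top",W,.054,.066,(.386,.206),.05)
    fit(n+" lamp top",W,.129,.141,(.65,-.18),.07)
    fit(n+" det top",W,.129,.141,(.64,.02),.07)
    fit(n+" base",W,.014,.022,(.65,-.08),.25)
    fit(n+" tab top",W,.093,.106,(.445,-.315),.05)
    fit(n+" shoulder",W,.066,.075,(.445,-.315),.05)
    fit(n+" rack top",W,.058,.0655,(.445,-.315),.06)
# heights
for n,xy in (("flaskA",(.7,.2)),):pass
# slot by darkness
g=cv2.cvtColor(t["color"],cv2.COLOR_RGB2GRAY)
sub=g[145:180,305:325]; 
m=(sub<80).astype(np.uint8);n,l,st,ce=cv2.connectedComponentsWithStats(m);print(st,ce+[305,145])
E
```

```text
T cell top 158 rect c [384.3 212.5] size [27.9 40. ] ang 38.5 mean [384.5 212.1  59.1]
T lamp top 832 rect c [ 654.3 -195.1] size [ 70.6 106.3] ang 6.0 mean [ 652.4 -183.4  135.2]
T det top 625 rect c [631.7  16.3] size [70.3 59.7] ang 6.2 mean [631.   16.3 135.3]
T base 2203 rect c [638.8 -67.4] size [437.1 367.6] ang 16.8 mean [640.2 -78.5  18.3]
T tab top 60 rect c [ 445.9 -314.9] size [14.1 25.7] ang 74.7 mean [ 445.5 -314.4   99.9]
T shoulder 62 rect c [ 446.3 -316.8] size [72.1 43.2] ang 1.7 mean [ 444.4 -313.2   69.9]
T rack top 434 rect c [ 445.3 -315.6] size [61.3 69.7] ang 75.1 mean [ 445.3 -313.8   62.4]
S cell top 141 rect c [383.9 211.8] size [31.  39.8] ang 39.2 mean [385.5 213.   57.7]
S lamp top 458 rect c [ 653.9 -192.4] size [ 71.1 105.9] ang 5.8 mean [ 654.2 -179.1  133.7]
S det top 484 rect c [632.3  17.5] size [70.  61.7] ang 6.0 mean [633.9  19.8 133.7]
S base 1675 rect c [635.7 -61.3] size [438.4 403.4] ang 17.1 mean [663.6 -61.1  17.3]
S tab top 26 rect c [ 446.7 -312.9] size [16.8 24. ] ang 64.0 mean [ 447.9 -313.2   97.8]
S shoulder 37 rect c [ 446.7 -313.7] size [12.6 45.4] ang 69.5 mean [ 447.7 -311.9   69.4]
S rack top 149 rect c [ 446.2 -313.8] size [62.6 70.9] ang 74.9 mean [ 450.2 -307.5   61.3]
[[  0   0  20  35 604]
 [  9   6   4  13  35]
 [  0  25  20   5  61]] [[314.44536424 161.25827815]
 [315.54285714 157.05714286]
 [314.44262295 172.18032787]]
```

```bash
cat >> h.py <<'E'
from scipy.spatial.transform import Rotation as R
def go(s,p,yaw=None):
    """print move from state s to tcp p with tool y at yaw deg (mod 180, nearest), tool down"""
    Rc=R.from_rotvec(s["orientation"]); d=Rc.inv().apply(np.array(p)-s["tcp_pos"])*1000
    M=Rc.as_matrix();cur=np.degrees(np.arctan2(M[1,1],M[0,1]))
    if yaw is None: yaw=cur
    for k in(0,180):
        a=np.radians(yaw+k);y=np.array([np.cos(a),np.sin(a),0]);z=np.array([0,0,-1.])
        rv=(Rc.inv()*R.from_matrix(np.stack([np.cross(y,z),y,z],1))).as_rotvec()
        if abs(rv[2])<=np.pi/2+1e-6: break
    print("t",round(s["t"],2),"tcp",np.round(s["tcp_pos"],4),"yaw",round(cur,1),"q",np.round(s["qpos"],2),"F",np.round(s["force"],1),"w",round(s["width"],3))
    print("move mm",np.round(d,1),"rot",np.round(rv,3))
E
python3 - <<'E'
from h import *
from station import r
t=dict(np.load("top0.npz"));A=np.load("topW.npy");B=np.load("sceneW.npy")
print("slot",ray(t,315.5,157.06,.135))
for W in(A,B):
    P=W.reshape(-1,3);P=P[np.isfinite(P[:,2])&(P[:,2]<.4)]
    for x0 in np.arange(.1,.8,.1): print(round(x0,1),[int(1000*P[(abs(P[:,0]-x0-.05)<.05)&(abs(P[:,1]-y)<.05)][:,2].max(initial=0)) for y in np.arange(-.6,.71,.1)])
s=r.read_state();go(s,(.42,.3,.26),None);go(s,(.446,-.315,.13),75.0)
E
```

```text
slot [ 0.65136607 -0.18337258  0.135     ]
0.1 [6, 6, 6, 7, 9, 19, 211, 20, 6, 5, 7, 9, 11, 8]
0.2 [7, 6, 6, 7, 7, 6, 7, 7, 5, 6, 6, 80, 79, 32]
0.3 [7, 7, 7, 7, 7, 81, 6, 60, 65, 10, 10, 11, 11, 9]
0.4 [93, 84, 64, 103, 6, 79, 58, 60, 61, 39, 63, 115, 115, 4]
0.5 [94, 91, 24, 6, 21, 22, 137, 60, 10, 33, 9, 115, 115, 0]
0.6 [92, 85, 145, 118, 140, 140, 140, 25, 6, 88, 133, 116, 116, 56]
0.7 [6, 7, 146, 45, 6, 54, 53, 54, 171, 89, 134, 94, 92, 5]
0.1 [3, 3, 2, 3, 2, 249, 262, 26, 3, 2, 2, 6, 0, 0]
0.2 [3, 3, 2, 2, 3, 3, 2, 3, 2, 2, 3, 58, 0, 0]
0.3 [3, 3, 4, 2, 2, 76, 48, 56, 60, 7, 6, 8, 6, 0]
0.4 [89, 81, 62, 101, 2, 76, 55, 56, 59, 36, 60, 111, 111, 0]
0.5 [91, 88, 21, 2, 3, 2, 135, 56, 5, 34, 6, 112, 112, 0]
0.6 [91, 82, 144, 43, 137, 136, 137, 131, 2, 3, 130, 0, 0, 0]
0.7 [3, 4, 142, 44, 21, 51, 51, 51, 168, 87, 130, 0, 0, 0]
t 0.1 tcp [0.197  0.5929 0.2239] yaw 71.6 q [ 1.14  0.49  1.56 -0.    1.09 -0.11] F [-0.5  0.1 -0.5] w 0.998
move mm [-304.  -207.7  -35.9] rot [-0.001 -0.    -0.   ]
t 0.1 tcp [0.197  0.5929 0.2239] yaw 71.6 q [ 1.14  0.49  1.56 -0.    1.09 -0.11] F [-0.5  0.1 -0.5] w 0.998
move mm [-522.6 -783.    94.6] rot [-0.001 -0.    -0.059]
```

{"fn": "carry_out", "kwargs": {
  "moves": [
    {"tx": -304, "ty": -208, "tz": -36, "jaw": 1},
    {"tx": -304, "ty": -208, "tz": -36, "jaw": 1},
    {"tx": -304, "ty": -208, "tz": -36, "jaw": 1},
    {"tx": -304, "ty": -208, "tz": -36, "jaw": 1},
    {"tx": -304, "ty": -208, "tz": -36, "jaw": 1},
    {"tx": -304, "ty": -208, "tz": -36, "jaw": 1},
    {"tx": -304, "ty": -208, "tz": -36, "jaw": 1},
    {"tx": -304, "ty": -208, "tz": -36, "jaw": 1}
  ]
}}

```text
$.moves[0]: bad value
```

```bash
python3 - <<'E'
from h import *
from station import r
s=r.read_state();go(s,(.5,.0,.25),75.0);go(s,(.446,-.3146,.16),75.0)
E
```

```text
t 0.1 tcp [0.197  0.5929 0.2239] yaw 71.6 q [ 1.14  0.49  1.56 -0.    1.09 -0.11] F [-0.5  0.1 -0.5] w 0.998
move mm [-474.5 -467.2  -25.7] rot [-0.001 -0.    -0.059]
t 0.1 tcp [0.197  0.5929 0.2239] yaw 71.6 q [ 1.14  0.49  1.56 -0.    1.09 -0.11] F [-0.5  0.1 -0.5] w 0.998
move mm [-522.5 -782.7   64.6] rot [-0.001 -0.    -0.059]
```

{"fn": "carry_out", "kwargs": {
  "moves": [
    {"tx": -304, "ty": -208, "tz": -36, "rx": 0, "ry": 0, "rz": 0, "jaw": 1},
    {"tx": -304, "ty": -208, "tz": -36, "rx": 0, "ry": 0, "rz": 0, "jaw": 1}
  ],
  "grip_force": 40
}}

```text
t: 0.27
tcp_pos: [0.2466, 0.5268, 0.2315]
orientation: [-0.497, -3.101, 0.003]
force: [2.5, -0.0, -0.5]
width: 1.0
```

```bash
python3 - <<'E'
from h import *
from station import r
s=r.read_state();go(s,(.5,.0,.25),75.0)
E
```

```text
t 0.27 tcp [0.2466 0.5268 0.2315] yaw 71.8 q [ 1.02  0.42  1.66 -0.    1.06 -0.23] F [ 2.5 -0.  -0.5] w 1.0
move mm [-405.2 -421.4  -17.7] rot [-0.002 -0.    -0.056]
```

{"fn": "carry_out", "kwargs": {
  "moves": [
    {"tx": -405, "ty": -421, "tz": -18, "rx": 0, "ry": 0, "rz": -0.056, "jaw": 1},
    {"tx": -405, "ty": -421, "tz": -18, "rx": 0, "ry": 0, "rz": -0.056, "jaw": 1},
    {"tx": -405, "ty": -421, "tz": -18, "rx": 0, "ry": 0, "rz": -0.056, "jaw": 1},
    {"tx": -405, "ty": -421, "tz": -18, "rx": 0, "ry": 0, "rz": -0.056, "jaw": 1},
    {"tx": -405, "ty": -421, "tz": -18, "rx": 0, "ry": 0, "rz": -0.056, "jaw": 1},
    {"tx": -405, "ty": -421, "tz": -18, "rx": 0, "ry": 0, "rz": -0.056, "jaw": 1},
    {"tx": -405, "ty": -421, "tz": -18, "rx": 0, "ry": 0, "rz": -0.056, "jaw": 1},
    {"tx": -405, "ty": -421, "tz": -18, "rx": 0, "ry": 0, "rz": -0.056, "jaw": 1}
  ]
}}

```text
t: 0.93
tcp_pos: [0.3916, 0.2248, 0.2427]
orientation: [-0.409, -3.114, 0.004]
force: [0.5, -0.9, -0.6]
width: 0.996
```

```bash
python3 - <<'E'
from h import *
from station import r
s=r.read_state();go(s,(.5,.0,.25),75.0);go(s,(.447,-.3146,.16),75.0)
E
```

```text
t 0.93 tcp [0.3916 0.2248 0.2427] yaw 75.0 q [ 0.38  0.22  1.94 -0.    0.98 -0.93] F [ 0.5 -0.9 -0.6] w 0.996
move mm [-162.8 -189.1   -6.9] rot [-0.002 -0.001  0.   ]
t 0.93 tcp [0.3916 0.2248 0.2427] yaw 75.0 q [ 0.38  0.22  1.94 -0.    0.98 -0.93] F [ 0.5 -0.9 -0.6] w 0.996
move mm [-192.9 -506.5   83.8] rot [-0.002 -0.001  0.   ]
```

{"fn": "carry_out", "kwargs": {
  "moves": [
    {"tx": -163, "ty": -189, "tz": -7, "rx": 0, "ry": 0, "rz": 0, "jaw": 1},
    {"tx": -163, "ty": -189, "tz": -7, "rx": 0, "ry": 0, "rz": 0, "jaw": 1},
    {"tx": -163, "ty": -189, "tz": -7, "rx": 0, "ry": 0, "rz": 0, "jaw": 1},
    {"tx": -163, "ty": -189, "tz": -7, "rx": 0, "ry": 0, "rz": 0, "jaw": 1},
    {"tx": -163, "ty": -189, "tz": -7, "rx": 0, "ry": 0, "rz": 0, "jaw": 1},
    {"tx": -193, "ty": -506, "tz": 40, "rx": 0, "ry": 0, "rz": 0, "jaw": 1},
    {"tx": -193, "ty": -506, "tz": 40, "rx": 0, "ry": 0, "rz": 0, "jaw": 1},
    {"tx": -193, "ty": -506, "tz": 40, "rx": 0, "ry": 0, "rz": 0, "jaw": 1}
  ]
}}

```text
t: 1.6
tcp_pos: [0.469, -0.0863, 0.2326]
orientation: [-0.409, -3.113, 0.004]
force: [1.3, -0.3, 0.4]
width: 1.003
```

```bash
python3 - <<'E'
from h import *
from station import r
s=r.read_state();go(s,(.4462,-.3146,.15),75.0)
E
```

```text
t 1.6 tcp [ 0.469  -0.0863  0.2326] yaw 75.0 q [-0.32  0.27  1.9  -0.    0.97 -1.63] F [ 1.3 -0.3  0.4] w 1.003
move mm [ -37.  -226.2   83.1] rot [-0.002 -0.001  0.001]
```

{"fn": "carry_out", "kwargs": {
  "moves": [
    {"tx": -37, "ty": -226, "tz": 83, "rx": 0, "ry": 0, "rz": 0, "jaw": 0.2},
    {"tx": -37, "ty": -226, "tz": 83, "rx": 0, "ry": 0, "rz": 0, "jaw": 0.2},
    {"tx": -37, "ty": -226, "tz": 83, "rx": 0, "ry": 0, "rz": 0, "jaw": 0.2},
    {"tx": -37, "ty": -226, "tz": 83, "rx": 0, "ry": 0, "rz": 0, "jaw": 0.2},
    {"tx": -37, "ty": -226, "tz": 83, "rx": 0, "ry": 0, "rz": 0, "jaw": 0.2},
    {"tx": -37, "ty": -226, "tz": 83, "rx": 0, "ry": 0, "rz": 0, "jaw": 0.2},
    {"tx": -37, "ty": -226, "tz": 83, "rx": 0, "ry": 0, "rz": 0, "jaw": 0.2},
    {"tx": -37, "ty": -226, "tz": 83, "rx": 0, "ry": 0, "rz": 0, "jaw": 0.2}
  ]
}}

```text
t: 2.27
tcp_pos: [0.4455, -0.3156, 0.1489]
orientation: [-0.413, -3.111, 0.001]
force: [0.8, -0.4, 1.2]
width: 0.601
```

```bash
python3 - <<'E'
from h import *
from station import r
s=r.read_state();go(s,(.4462,-.3146,.084),75.0)
d=r.snapshot("scene")
u,v=map(int,proj(d,(.446,-.315,.12)))
cv2.imwrite("pics/a1.png",cv2.resize(d["color"][max(v-50,0):v+40,u-60:u+60,::-1],None,fx=6,fy=6,interpolation=cv2.INTER_CUBIC))
E
```

```text
t 2.27 tcp [ 0.4455 -0.3156  0.1489] yaw 74.9 q [-0.74  0.47  1.84 -0.    0.84 -2.04] F [ 0.8 -0.4  1.2] w 0.601
move mm [-0.6  1.3 64.9] rot [-0.001 -0.003 -0.002]
```

View pics/a1.png

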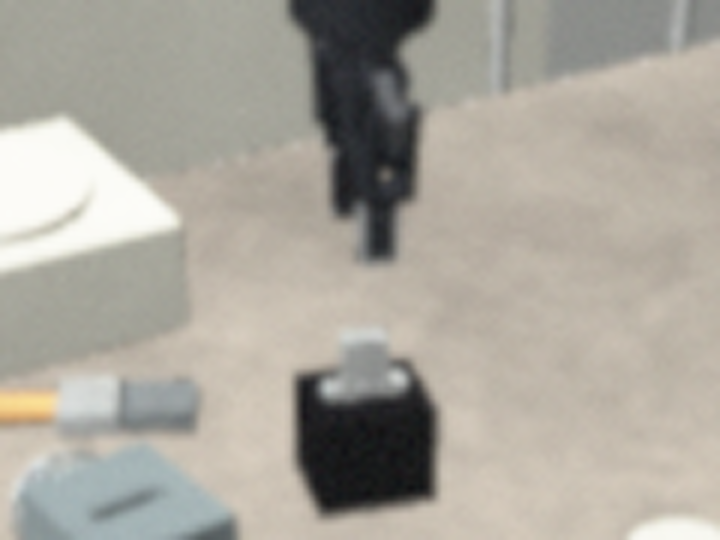

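The picture shows the fingertips at (378,250), above the tab at (365,360) in the rack. I'll descend and close.

{"fn": "carry_out", "kwargs": {
  "moves": [
    {"tx": -0.6, "ty": 1.3, "tz": 30, "rx": 0, "ry": 0, "rz": 0, "jaw": 0.2},
    {"tx": -0.6, "ty": 1.3, "tz": 50, "rx": 0, "ry": 0, "rz": 0, "jaw": 0.2},
    {"tx": -0.6, "ty": 1.3, "tz": 65, "rx": 0, "ry": 0, "rz": 0, "jaw": 0.2},
    {"tx": -0.6, "ty": 1.3, "tz": 65, "rx": 0, "ry": 0, "rz": 0, "jaw": 0.2},
    {"tx": -0.6, "ty": 1.3, "tz": 65, "rx": 0, "ry": 0, "rz": 0, "jaw": -1},
    {"tx": -0.6, "ty": 1.3, "tz": 65, "rx": 0, "ry": 0, "rz": 0, "jaw": -1},
    {"tx": -0.6, "ty": 1.3, "tz": 65, "rx": 0, "ry": 0, "rz": 0, "jaw": -1},
    {"tx": -0.6, "ty": 1.3, "tz": 65, "rx": 0, "ry": 0, "rz": 0, "jaw": -1}
  ],
  "grip_force": 60
}}

```text
t: 2.98
tcp_pos: [0.4471, -0.3138, 0.0861]
orientation: [-0.411, -3.114, 0.004]
force: [0.4, 1.0, 5.9]
width: 0.138
```

```bash
python3 - <<'E'
from h import *
from station import r
s=r.read_state();go(s,(.4462,-.3146,.084),75.0)
E
```

```text
t 2.98 tcp [ 0.4471 -0.3138  0.0861] yaw 75.0 q [-0.73  0.56  1.89 -0.    0.69 -2.04] F [0.4 1.  5.9] w 0.138
move mm [ 0.7 -1.   2.1] rot [-0.003 -0.    -0.   ]
```

{"fn": "carry_out", "kwargs": {
  "moves": [
    {"tx": 0, "ty": 0, "tz": 0, "rx": 0, "ry": 0, "rz": 0, "jaw": -1},
    {"tx": 0, "ty": 0, "tz": 0, "rx": 0, "ry": 0, "rz": 0, "jaw": -1},
    {"tx": 0, "ty": 0, "tz": -15, "rx": 0, "ry": 0, "rz": 0, "jaw": -1},
    {"tx": 0, "ty": 0, "tz": -30, "rx": 0, "ry": 0, "rz": 0, "jaw": -1},
    {"tx": 0, "ty": 0, "tz": -60, "rx": 0, "ry": 0, "rz": 0, "jaw": -1},
    {"tx": 0, "ty": 0, "tz": -90, "rx": 0, "ry": 0, "rz": 0, "jaw": -1},
    {"tx": 0, "ty": 0, "tz": -125, "rx": 0, "ry": 0, "rz": 0, "jaw": -1},
    {"tx": 0, "ty": 0, "tz": -155, "rx": 0, "ry": 0, "rz": 0, "jaw": -1}
  ]
}}

```text
t: 3.65
tcp_pos: [0.4471, -0.3132, 0.2434]
orientation: [0.411, 3.114, -0.005]
force: [0.5, 0.3, -1.4]
width: 0.137
```

```bash
python3 - <<'E'
from h import *
from station import r
s=r.read_state();go(s,(.6522,-.183,.26),96.0)
d=r.snapshot("scene")
u,v=map(int,proj(d,s["tcp_pos"]))
print(u,v)
cv2.imwrite("pics/a2.png",cv2.resize(d["color"][max(v-40,0):v+60,u-60:u+60,::-1],None,fx=6,fy=6,interpolation=cv2.INTER_CUBIC))
E
```

```text
t 3.65 tcp [ 0.4471 -0.3132  0.2434] yaw 75.0 q [-0.73  0.36  1.73 -0.    1.05 -2.04] F [ 0.5  0.3 -1.4] w 0.137
move mm [-164.3  178.8  -17. ] rot [-0.003  0.    -0.367]
240 99
```

View pics/a2.png

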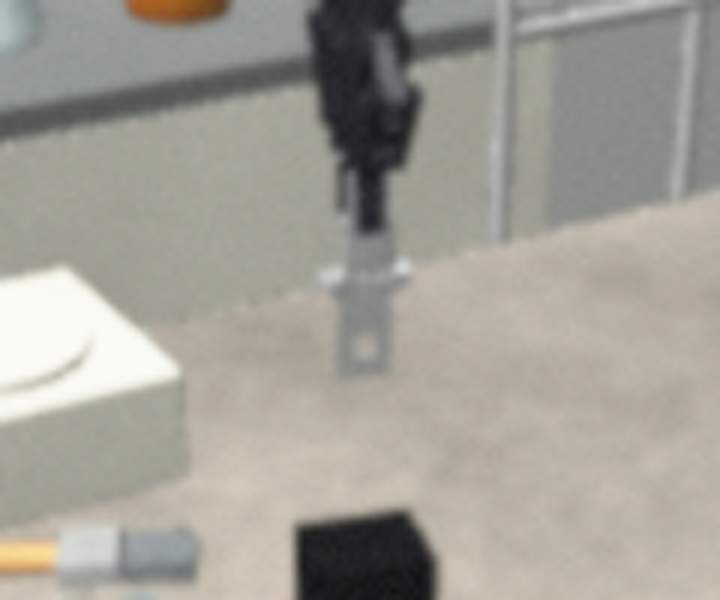

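```bash
python3 - <<'E'
from h import *
from station import r
for n in("scene","top"):
    d=r.snapshot(n);W=cloud(d);P=W.reshape(-1,3)
    s=r.read_state()
    m=(np.hypot(P[:,0]-.447,P[:,1]+.3132)<.05)&(P[:,2]>.12)&(P[:,2]<.32)
    Q=P[m];C=d["color"].reshape(-1,3)[m]
    print(n,len(Q))
    if n=="scene":
        for z in np.arange(.16,.30,.005):
            q=(abs(Q[:,2]-z)<.0025)
            if q.any():
                k=Q[q];ax=np.array([np.cos(np.radians(-15)),np.sin(np.radians(-15))]);a=(k[:,:2]-[.4471,-.3132])@ax*1000
                b=(k[:,:2]-[.4471,-.3132])@[-ax[1],ax[0]]*1000
                print(round(z,3),q.sum(),np.round([a.min(),a.max(),b.mean()],1),C[q].mean(0).astype(int))
E
```

```text
scene 436
0.17 6 [-14.3  15.5  -4.5] [159 154 146]
0.175 12 [-10.5  15.7  -3.4] [142 141 138]
0.18 13 [-13.1  16.5  -2.8] [142 142 139]
0.185 12 [-14.5  15.9  -3.2] [151 151 148]
0.19 9 [-12.8  16.6  -2.4] [144 143 140]
0.195 11 [-13.8  16.6  -2.4] [149 147 142]
0.2 12 [-9.7 15.5 -1. ] [142 142 139]
0.205 17 [-12.9  15.6  -1.3] [138 139 136]
0.21 15 [-13.4  16.2  -1.1] [140 141 137]
0.215 11 [-11.9  15.   -0.7] [139 140 137]
0.22 14 [-12.   15.6  -0. ] [135 136 134]
0.225 15 [-17.7  24.4   3.4] [146 146 143]
0.23 27 [-20.3  24.6   3.6] [157 159 156]
0.235 20 [-21.9  22.4   3.3] [167 169 166]
0.24 13 [-11.5  13.1   6.1] [140 142 140]
0.245 16 [-11.6  13.4   4.9] [137 139 137]
0.25 11 [-11.6  13.1   5.5] [138 140 138]
0.255 9 [-10.6  13.7   9.5] [139 141 138]
0.26 12 [-10.6  13.6   9. ] [127 130 129]
0.265 16 [-9.9 13.1 10.3] [106 108 107]
0.27 15 [-9.  12.9 12.2] [83 84 85]
0.275 16 [-9.4 13.9 11.9] [92 93 93]
0.28 14 [-10.2  12.5  11.8] [89 90 90]
0.285 17 [-9.2 13.1 12.5] [86 87 87]
0.29 16 [-9.3 12.8 10.5] [80 81 82]
0.295 7 [-3.3 13.4  7.3] [77 79 78]
top 125
```

```bash
python3 - <<'E'
from h import *
from station import r
print(r.nose_length,[a for a in dir(r) if a[0]!='_'])
d=r.snapshot("scene");W=cloud(d);s=r.read_state();print(s["t"],s["tcp_pos"],s["width"],s["force"])
c=np.array([.4471,-.3132]);a=np.radians(-15);X=np.array([np.cos(a),np.sin(a)]);Y=np.array([-X[1],X[0]])
T=s["tcp_pos"]
for dz in(-.079,-.025,-.014,0,.03):print(dz,np.round(proj(d,T+[0,0,dz]),1))
u0,v0=proj(d,T);u0=int(u0);v0=int(v0)
for v in range(v0-12,v0+26):
    row=W[v,u0-1:u0+4];k=row-np.r_[c,0]
    print(v,np.round(np.nanmean(k@np.r_[X,0])*1000),np.round(k@np.r_[Y,0]*1000).astype(int),np.round(row[:,2]*1000).astype(int),d["color"][v,u0+1])
t=r.snapshot("top");u,v=map(int,proj(t,T))
cv2.imwrite("pics/a3.png",cv2.resize(t["color"][v-40:v+40,u-50:u+50,::-1],None,fx=7,fy=7,interpolation=cv2.INTER_CUBIC))
E
```

```text
0.014 ['Unreachable', 'nose_length', 'read_state', 'sign_off', 'snapshot']
3.85 [ 0.44719461 -0.31321389  0.24162153] 0.1340159623232437 [ 0.27326801 -0.0513541  -0.65224952]
-0.079 [240.2 122.8]
-0.025 [240.1 107.3]
-0.014 [240.1 104. ]
0 [240.   99.8]
0.03 [240.   90.5]
87 8.0 [35 38 42 41 38] [297 298 300 299 297] [30 33 38]
88 2.0 [16 21 22 19 21] [286 289 288 287 287] [32 33 35]
89 2.0 [16 18 18 23 22] [283 284 284 285 285] [40 42 47]
90 2.0 [17 20 15 18 21] [281 282 279 280 281] [46 48 53]
91 2.0 [19 19 17 19 15] [278 278 277 277 275] [38 42 44]
92 2.0 [16 19 22 20 17] [274 275 276 275 273] [40 42 45]
93 2.0 [14 19 21 22 20] [270 272 272 272 271] [38 41 43]
94 2.0 [18 19 19 19 21] [269 269 268 268 269] [41 43 45]
95 2.0 [15 18 12 21 24] [264 265 262 266 267] [41 44 46]
96 2.0 [17 20 19 18 20] [262 263 262 261 262] [43 45 49]
97 2.0 [17 14 19 18 20] [259 257 259 258 258] [71 72 72]
98 1.0 [15 17 11 12 13] [254 255 252 252 252] [108 109 110]
99 1.0 [13 16 14 16  6] [250 251 250 251 246] [130 133 132]
100 -1.0 [8 5 9 5 8] [245 243 245 243 243] [132 134 135]
101 -1.0 [5 7 6 6 6] [2
[... 785 characters left out ...]
92 192 192 193] [147 146 141]
115 -66.0 [-388 -379 -383    4   -1] [ -4   1  -2 191 188] [161 154 149]
116 -65.0 [-380 -372 -374   -2   -3] [ -4  -1  -2 185 184] [168 164 157]
117 -63.0 [-365 -364 -366   -3   -1] [ -1  -1  -3 181 181] [168 166 161]
118 -3.0 [-1 -2 -1 -4  1] [180 179 179 177 179] [155 157 154]
119 -4.0 [-3 -3 -4 -2 -3] [175 175 173 174 173] [142 142 139]
120 -3.0 [-1 -1  1 -1 -6] [172 172 172 171 168] [137 139 136]
121 -3.0 [-3 -3  0 -3 -1] [168 167 169 167 167] [149 148 141]
122 -90.0 [-313 -323 -311 -312 -317] [ 2 -4  2  0 -3] [173 164 157]
123 -88.0 [-312 -309 -311 -305 -299] [-3 -2 -3 -1  2] [179 171 159]
124 -85.0 [-301 -299 -296 -296 -297] [-1 -1  0  0 -2] [179 170 157]
```

View pics/a3.png

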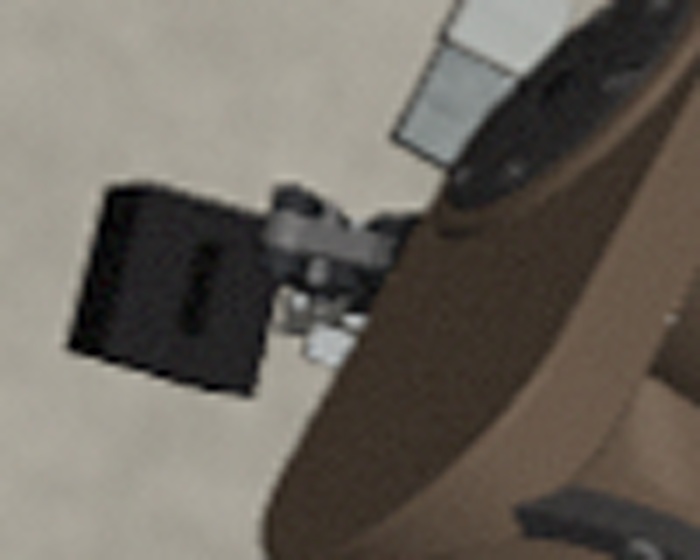

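```bash
python3 - <<'E'
from h import *
from station import r
D=[r.snapshot("scene") for _ in range(4)]
d=D[0];Wm=np.nanmedian([cloud(x) for x in D],0);P=Wm.reshape(-1,3)
s=r.read_state();T=s["tcp_pos"];print(s["t"],T)
a=np.radians(-15);X=np.array([np.cos(a),np.sin(a)]);Y=np.array([-X[1],X[0]])
def face(c,alo,ahi,blo,bhi,zlo,zhi,n):
    k=P[:,:2]-c;A=k@X;Bv=k@Y
    m=(A>alo)&(A<ahi)&(Bv>blo)&(Bv<bhi)&(P[:,2]>zlo)&(P[:,2]<zhi)
    M=np.c_[A[m],P[m,2],np.ones(m.sum())]
    co=np.linalg.lstsq(M,Bv[m],rcond=None)[0]
    print(n,m.sum(),"db/dA",co[0].round(3),"db/dz",co[1].round(3),"b mean",(Bv[m].mean()*1000).round(1),"A",(A[m].min()*1000).round(1),(A[m].max()*1000).round(1))
face(T[:2],-.02,.02,-.012,.012,.168,.214,"blade")
face(T[:2],-.02,.02,0,.012,.231,.245,"tab")
face(np.array([.446,-.3146]),-.03,.03,.022,.04,.008,.055,"rack front")
E
```

```text
4.1 [ 0.4470221  -0.31310953  0.23995983]
blade 112 db/dA -0.018 db/dz 0.072 b mean -0.6 A -17.3 13.9
tab 31 db/dA -0.011 db/dz 0.022 b mean 7.0 A -14.0 11.8
rack front 192 db/dA 0.004 db/dz 0.0 b mean 28.4 A -29.8 27.7
```

```bash
cat >> h.py <<'E'
def go2(s,p,yaw,rx=0,ry=0):
    Rc=R.from_rotvec(s["orientation"]); d=Rc.inv().apply(np.array(p)-s["tcp_pos"])*1000
    a=np.radians(yaw);y=np.array([np.cos(a),np.sin(a),0]);z=np.array([0,0,-1.])
    rv=(Rc.inv()*(R.from_matrix(np.stack([np.cross(y,z),y,z],1))*R.from_rotvec([rx,ry,0]))).as_rotvec()
    M=Rc.as_matrix()
    print("t",round(s["t"],2),"tcp",np.round(s["tcp_pos"],4),"q",np.round(s["qpos"],2),"F",np.round(s["force"],1),"w",round(s["width"],3),"tool z",np.round(M[:,2],3),"yaw",round(np.degrees(np.arctan2(M[1,1],M[0,1])),1))
    print("move mm",np.round(d,1),"rot",np.round(rv,3))
E
python3 - <<'E'
from h import *
from station import r
s=r.read_state();go2(s,(.6522,-.183,.25),96,-.072)
E
```

```text
t 4.1 tcp [ 0.447  -0.3131  0.24  ] q [-0.73  0.36  1.73 -0.    1.05 -2.04] F [ 0.6  0.1 -1.2] w 0.138 tool z [-0.002 -0.001 -1.   ] yaw 75.0
move mm [-164.4  178.8  -10.7] rot [-0.073  0.011 -0.367]
```

{"fn": "carry_out", "kwargs": {
  "moves": [
    {"tx": -164, "ty": 179, "tz": -11, "rx": -0.073, "ry": 0.011, "rz": -0.367, "jaw": -1},
    {"tx": -164, "ty": 179, "tz": -11, "rx": -0.073, "ry": 0.011, "rz": -0.367, "jaw": -1},
    {"tx": -164, "ty": 179, "tz": -11, "rx": -0.073, "ry": 0.011, "rz": -0.367, "jaw": -1},
    {"tx": -164, "ty": 179, "tz": -11, "rx": -0.073, "ry": 0.011, "rz": -0.367, "jaw": -1},
    {"tx": -164, "ty": 179, "tz": -11, "rx": -0.073, "ry": 0.011, "rz": -0.367, "jaw": -1},
    {"tx": -164, "ty": 179, "tz": -11, "rx": -0.073, "ry": 0.011, "rz": -0.367, "jaw": -1},
    {"tx": -164, "ty": 179, "tz": -11, "rx": -0.073, "ry": 0.011, "rz": -0.367, "jaw": -1},
    {"tx": -164, "ty": 179, "tz": -11, "rx": -0.073, "ry": 0.011, "rz": -0.367, "jaw": -1}
  ]
}}

```text
t: 4.77
tcp_pos: [0.6526, -0.1813, 0.2485]
orientation: [0.168, -3.129, -0.115]
force: [-1.4, 0.9, -1.1]
width: 0.137
```

```bash
cat > look.py <<'E'
from h import *
from station import r
import sys
s=r.read_state();go2(s,(.6522,-.183,.235),96,-.072)
D=[r.snapshot("scene") for _ in range(4)]
d=D[0];P=np.nanmedian([cloud(x) for x in D],0).reshape(-1,3)
s=r.read_state();T=s["tcp_pos"];print(T)
a=np.radians(6);X=np.array([np.cos(a),np.sin(a)]);Y=np.array([-X[1],X[0]])
def face(c,alo,ahi,blo,bhi,zlo,zhi,n):
    k=P[:,:2]-c;A=k@X;Bv=k@Y
    m=(A>alo)&(A<ahi)&(Bv>blo)&(Bv<bhi)&(P[:,2]>zlo)&(P[:,2]<zhi)
    co=np.linalg.lstsq(np.c_[A[m],P[m,2],np.ones(m.sum())],Bv[m],rcond=None)[0]
    print(n,m.sum(),"db/dA",co[0].round(3),"db/dz",co[1].round(3),"b",(Bv[m].mean()*1000).round(1),"A",(np.percentile(A[m],[1,99])*1000).round(1))
z0=T[2]-.0765
c=np.array([.6522,-.183])
face(c,-.022,.022,-.015,.015,z0+.004,z0+.048,"blade")
face(c,-.02,.02,-.005,.02,z0+.064,z0+.078,"tab")
face(c,-.04,.04,.03,.05,.09,.13,"lamp front")   # truth b=+40, A -35..35
u,v=map(int,proj(d,(.6522,-.183,.18)))
cv2.imwrite("pics/%s.png"%sys.argv[1],cv2.resize(d["color"][max(v-50,0):v+50,u-60:u+60,::-1],None,fx=6,fy=6,interpolation=cv2.INTER_CUBIC))
t=r.snapshot("top");u,v=map(int,proj(t,(.6522,-.183,.18)))
cv2.imwrite("pics/%st.png"%sys.argv[1],cv2.resize(t["color"][v-40:v+40,u-50:u+50,::-1],None,fx=7,fy=7,interpolation=cv2.INTER_CUBIC))
E
python3 look.py b1
```

```text
t 4.77 tcp [ 0.6526 -0.1813  0.2485] q [-0.39  0.56  1.37  0.07  1.25 -2.09] F [-1.4  0.9 -1.1] w 0.137 tool z [-0.01   0.073 -0.997] yaw 96.1
move mm [ 0.5 -2.6 13.4] rot [ 0.001 -0.002  0.003]
[ 0.65100222 -0.18356808  0.25009054]
blade 139 db/dA -0.001 db/dz -0.007 b 3.2 A [-16.3  13.6]
tab 48 db/dA -0.174 db/dz -0.072 b 6.2 A [-12.6  11.5]
lamp front 248 db/dA -0.021 db/dz -0.037 b 40.2 A [-33.5  35.7]
```

View pics/b1.png

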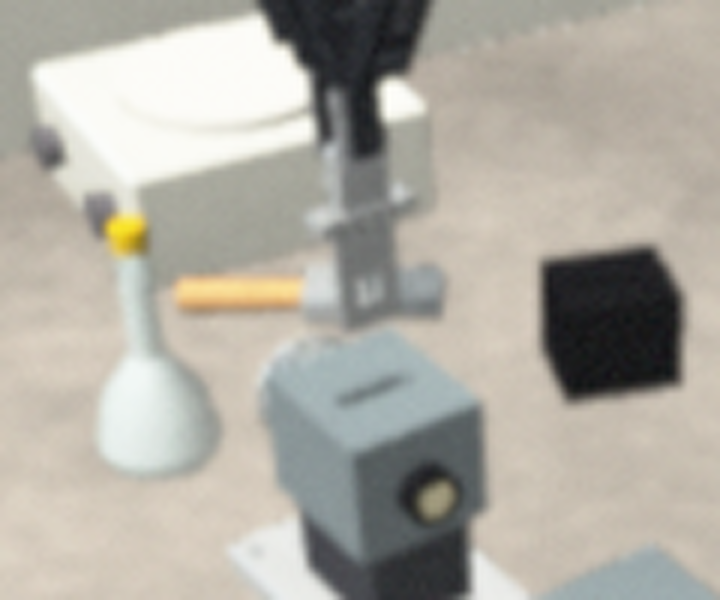

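View pics/b1t.png

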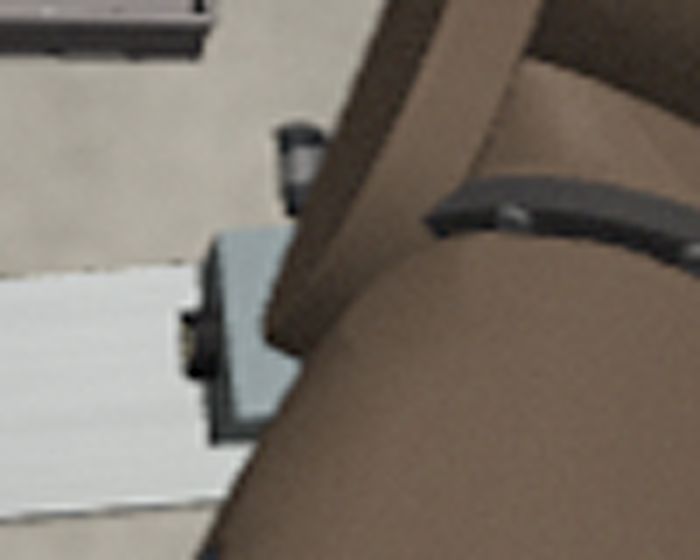

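```bash
python3 - <<'E'
from h import *
s=dict(np.load("scene0.npz"))
u,v=map(int,proj(s,(.6522,-.183,.135)))
g=cv2.cvtColor(s["color"],cv2.COLOR_RGB2GRAY)[v-9:v+10,u-12:u+13]
m=np.where(g<95,(110-g.astype(float)),0)
yy,xx=np.mgrid[v-9:v+10,u-12:u+13]
print(u,v);print(g[::1,::1])
n,l,st,ce=cv2.connectedComponentsWithStats((g<100).astype(np.uint8));print(st,ce+[u-12,v-9])
for c in ce[1:]:print(ray(s,c[0]+u-12,c[1]+v-9,.134))
E
```

```text
200 167
[[195 198 194 188 182 177 178 186 192 195 192 188 183 177 175 175 177 184
  187 192 192 191 189 190 192]
 [197 194 191 182 172 164 164 172 181 189 184 178 174 173 172 171 173 178
  179 187 190 189 189 189 190]
 [186 178 184 185 176 170 167 166 173 176 175 171 171 171 172 171 172 171
  177 182 187 184 186 189 190]
 [186 179 185 186 180 180 173 171 171 171 172 171 171 170 172 172 173 174
  173 174 179 183 187 190 191]
 [180 182 184 183 178 175 172 172 169 171 172 174 173 172 173 171 173 174
  171 174 175 178 184 190 193]
 [176 182 178 175 172 172 172 169 170 172 171 172 173 172 172 174 174 171
  172 171 172 174 179 184 188]
 [173 176 173 171 171 167 172 170 175 172 171 171 172 169 171 166 167 165
  167 168 172 174 175 177 180]
 [171 170 172 171 172 170 169 171 172 171 172 170 169 166 159 154 149 150
  153 158 168 173 173 173 178]
 [169 173 170 170 172 169 170 172 171 169 165 163 155 149 137 128 129 135
  149 157 164 171 174 173 172]
 [169 172 171 172 169 171 168 167 164 160 151 142 135 125 118 121 134 151
  161 166 171 173 171 173 172]
 [169 171 171 173 172 170 166 156 148 139 
[... 347 characters left out ...]
  172 172 173 172 171 168 164]
 [143 148 152 160 168 168 168 168 170 169 169 169 172 173 171 169 167 170
  173 170 169 167 161 152 142]
 [143 143 143 150 159 167 169 168 170 170 168 170 171 170 170 170 169 169
  167 163 156 147 131 120 106]
 [142 141 142 142 148 161 167 169 169 171 170 171 170 169 168 169 166 164
  153 142 127 117 103  97  92]
 [141 139 139 141 143 150 157 165 169 169 168 168 167 168 163 155 152 142
  124 107  97  96  88  88  88]
 [140 142 142 140 140 143 146 156 164 169 168 165 161 153 140 128 119 108
   96  91  89  90  88  89  88]]
[[  0   0  25  19 461]
 [ 18  16   7   3  14]] [[199.70498915 166.7462039 ]
 [209.71428571 175.35714286]]
[ 0.6480859  -0.13560213  0.134     ]
```

```bash
python3 - <<'E'
from h import *
s=dict(np.load("scene0.npz"))
print(proj(s,(.6522,-.183,.135)))
g=cv2.cvtColor(s["color"],cv2.COLOR_RGB2GRAY)
yy,xx=np.mgrid[163:173,193:209]
w=np.clip(165-g[163:173,193:209].astype(float),0,None)
u,v=(w*xx).sum()/w.sum(),(w*yy).sum()/w.sum();print(u,v)
for z in(.133,.135):print(ray(s,u,v,z))
from station import r
go2(r.read_state(),(.6526,-.1848,.236),96,-.072)
E
```

```text
(np.float64(200.7431067332537), np.float64(167.0853992737088))
200.3293023255814 167.61488372093024
[ 0.65318358 -0.18394375  0.133     ]
[ 0.65433235 -0.18119119  0.135     ]
t 5.02 tcp [ 0.6511 -0.1837  0.2503] q [-0.4   0.56  1.37  0.07  1.25 -2.09] F [-0.4  0.7 -0.5] w 0.143 tool z [-0.008  0.072 -0.997] yaw 95.9
move mm [-1.4 -2.3 14.2] rot [ 0.    -0.    -0.001]
```

{"fn": "carry_out", "kwargs": {
  "moves": [
    {"tx": -1.8, "ty": 0.5, "tz": 10, "rx": 0, "ry": 0, "rz": 0, "jaw": -1},
    {"tx": -1.8, "ty": 0.8, "tz": 20, "rx": 0, "ry": 0, "rz": 0, "jaw": -1},
    {"tx": -1.8, "ty": 1.3, "tz": 32, "rx": 0, "ry": 0, "rz": 0, "jaw": -1},
    {"tx": -1.8, "ty": 1.3, "tz": 32, "rx": 0, "ry": 0, "rz": 0, "jaw": -1},
    {"tx": -1.8, "ty": 1.3, "tz": 32, "rx": 0, "ry": 0, "rz": 0, "jaw": -1}
  ]
}}

```text
t: 5.43
tcp_pos: [0.6521, -0.1797, 0.2172]
orientation: [0.162, -3.129, -0.115]
force: [-0.3, -0.6, -0.6]
width: 0.138
```

```bash
python3 look.py b2
```

```text
t 5.43 tcp [ 0.6521 -0.1797  0.2172] q [-0.39  0.58  1.41  0.07  1.19 -2.09] F [-0.3 -0.6 -0.6] w 0.138 tool z [-0.01   0.073 -0.997] yaw 95.9
move mm [  0.2  -2.  -18. ] rot [ 0.001 -0.002 -0.001]
[ 0.65268479 -0.17996745  0.21896987]
blade 134 db/dA -0.006 db/dz -0.013 b 5.5 A [-15.2  14.6]
tab 48 db/dA -0.178 db/dz -0.125 b 9.0 A [-11.   12.9]
lamp front 248 db/dA -0.017 db/dz -0.029 b 40.4 A [-33.9  35.8]
```

View pics/b2.png

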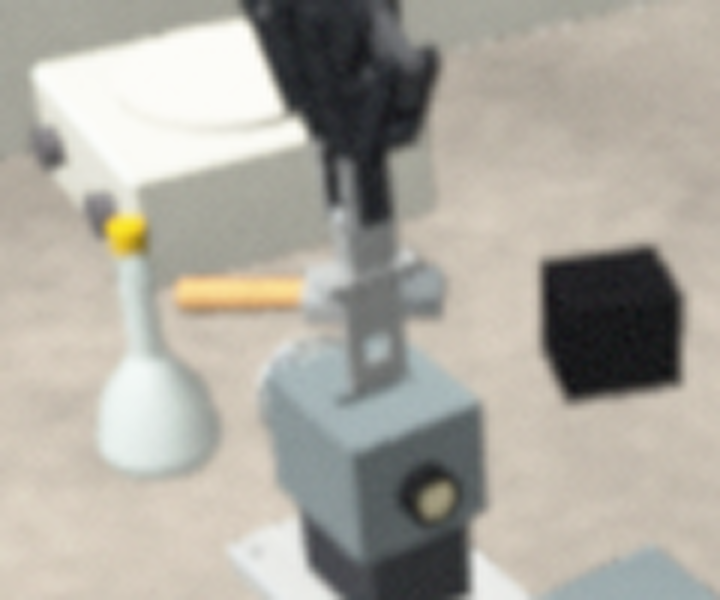

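```bash
python3 - <<'E'
from h import *
from station import r
s=r.read_state()
for z in(.219,.205,.190,.175,.160):go2(s,(.6538,-.183,z),96,-.072)
E
```

```text
t 5.68 tcp [ 0.6526 -0.1799  0.219 ] q [-0.39  0.58  1.41  0.07  1.19 -2.09] F [ 0.2 -0.6  0. ] w 0.142 tool z [-0.007  0.072 -0.997] yaw 95.9
move mm [-0.8 -3.2 -0.2] rot [-0.     0.    -0.001]
t 5.68 tcp [ 0.6526 -0.1799  0.219 ] q [-0.39  0.58  1.41  0.07  1.19 -2.09] F [ 0.2 -0.6  0. ] w 0.142 tool z [-0.007  0.072 -0.997] yaw 95.9
move mm [-0.8 -4.2 13.7] rot [-0.     0.    -0.001]
t 5.68 tcp [ 0.6526 -0.1799  0.219 ] q [-0.39  0.58  1.41  0.07  1.19 -2.09] F [ 0.2 -0.6  0. ] w 0.142 tool z [-0.007  0.072 -0.997] yaw 95.9
move mm [-0.8 -5.3 28.7] rot [-0.     0.    -0.001]
t 5.68 tcp [ 0.6526 -0.1799  0.219 ] q [-0.39  0.58  1.41  0.07  1.19 -2.09] F [ 0.2 -0.6  0. ] w 0.142 tool z [-0.007  0.072 -0.997] yaw 95.9
move mm [-0.8 -6.3 43.6] rot [-0.     0.    -0.001]
t 5.68 tcp [ 0.6526 -0.1799  0.219 ] q [-0.39  0.58  1.41  0.07  1.19 -2.09] F [ 0.2 -0.6  0. ] w 0.142 tool z [-0.007  0.072 -0.997] yaw 95.9
move mm [-0.8 -7.4 58.6] rot [-0.     0.    -0.001]
```

Shift sideways, then go slowly into the mouth.

{"fn": "carry_out", "kwargs": {
  "moves": [
    {"tx": -0.8, "ty": -3.2, "tz": 0, "rx": 0, "ry": 0, "rz": 0, "jaw": -1},
    {"tx": -0.8, "ty": -3.2, "tz": 0, "rx": 0, "ry": 0, "rz": 0, "jaw": -1},
    {"tx": -0.8, "ty": -3.2, "tz": 0, "rx": 0, "ry": 0, "rz": 0, "jaw": -1},
    {"tx": -0.8, "ty": -3.7, "tz": 7, "rx": 0, "ry": 0, "rz": 0, "jaw": -1},
    {"tx": -0.8, "ty": -4.2, "tz": 14, "rx": 0, "ry": 0, "rz": 0, "jaw": -1},
    {"tx": -0.8, "ty": -4.2, "tz": 14, "rx": 0, "ry": 0, "rz": 0, "jaw": -1}
  ]
}}

```text
t: 6.18
tcp_pos: [0.6531, -0.1827, 0.2027]
orientation: [0.162, -3.13, -0.114]
force: [-0.7, -0.4, -1.3]
width: 0.141
```

```bash
python3 look.py b3
```

```text
t 6.18 tcp [ 0.6531 -0.1827  0.2027] q [-0.39  0.6   1.42  0.07  1.16 -2.1 ] F [-0.7 -0.4 -1.3] w 0.141 tool z [-0.009  0.073 -0.997] yaw 95.9
move mm [  1.    2.2 -32.2] rot [ 0.001 -0.002 -0.001]
[ 0.65383703 -0.18302276  0.20471453]
blade 178 db/dA -0.055 db/dz -0.005 b 2.5 A [-20.   21.6]
tab 46 db/dA -0.14 db/dz -0.0 b 5.6 A [-11.9  13.3]
lamp front 250 db/dA -0.021 db/dz -0.017 b 40.2 A [-34.1  35.8]
```

View pics/b3.png

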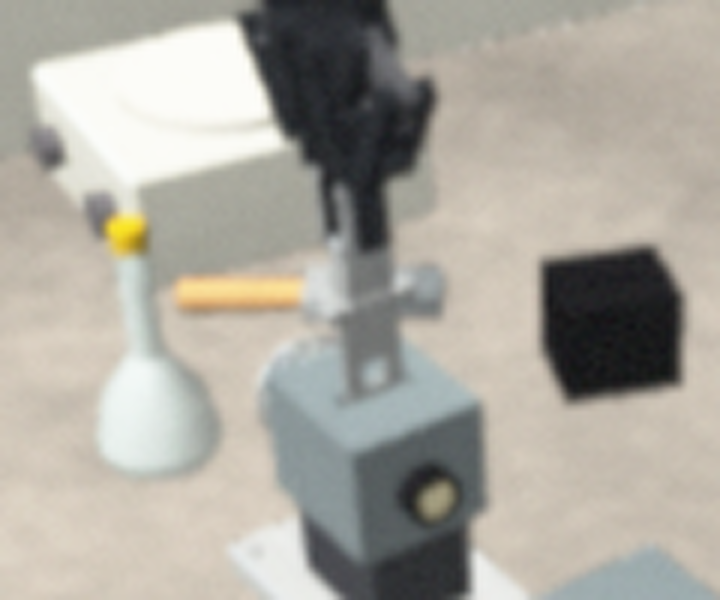

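The blade's lower edge is in the slot at (375,390), with no contact force. I'll keep going down.

{"fn": "carry_out", "kwargs": {
  "moves": [
    {"tx": 0, "ty": -0.5, "tz": 7, "rx": 0, "ry": 0, "rz": 0, "jaw": -1},
    {"tx": 0, "ty": -1.0, "tz": 14, "rx": 0, "ry": 0, "rz": 0, "jaw": -1},
    {"tx": 0, "ty": -1.5, "tz": 21, "rx": 0, "ry": 0, "rz": 0, "jaw": -1},
    {"tx": 0, "ty": -1.8, "tz": 25, "rx": 0, "ry": 0, "rz": 0, "jaw": -1},
    {"tx": 0, "ty": -1.8, "tz": 25, "rx": 0, "ry": 0, "rz": 0, "jaw": -1}
  ]
}}

```text
t: 6.85
tcp_pos: [0.6534, -0.1829, 0.1783]
orientation: [0.162, -3.13, -0.114]
force: [-0.2, -0.1, -0.9]
width: 0.137
```

```bash
python3 - <<'E'
from h import *
from station import r
s=r.read_state()
for z in(.165,.159):go2(s,(.6538,-.183,z),96,-.072)
E
```

```text
t 6.85 tcp [ 0.6534 -0.1829  0.1783] q [-0.39  0.62  1.45  0.07  1.11 -2.1 ] F [-0.2 -0.1 -0.9] w 0.137 tool z [-0.009  0.072 -0.997] yaw 95.9
move mm [-0.4 -1.1 13.2] rot [ 0.001 -0.001 -0.001]
t 6.85 tcp [ 0.6534 -0.1829  0.1783] q [-0.39  0.62  1.45  0.07  1.11 -2.1 ] F [-0.2 -0.1 -0.9] w 0.137 tool z [-0.009  0.072 -0.997] yaw 95.9
move mm [-0.4 -1.6 19.2] rot [ 0.001 -0.001 -0.001]
```

{"fn": "carry_out", "kwargs": {
  "moves": [
    {"tx": -0.4, "ty": -0.6, "tz": 7, "rx": 0, "ry": 0, "rz": 0, "jaw": -1},
    {"tx": -0.4, "ty": -1.1, "tz": 13, "rx": 0, "ry": 0, "rz": 0, "jaw": -1},
    {"tx": -0.4, "ty": -1.3, "tz": 16, "rx": 0, "ry": 0, "rz": 0, "jaw": -1},
    {"tx": -0.4, "ty": -1.5, "tz": 18, "rx": 0, "ry": 0, "rz": 0, "jaw": -1},
    {"tx": -0.4, "ty": -1.6, "tz": 19.5, "rx": 0, "ry": 0, "rz": 0, "jaw": -1},
    {"tx": -0.4, "ty": -1.6, "tz": 20, "rx": 0, "ry": 0, "rz": 0, "jaw": -1}
  ]
}}

```text
t: 7.35
tcp_pos: [0.6538, -0.183, 0.159]
orientation: [0.162, -3.131, -0.114]
force: [-4.1, 1.7, 8.1]
width: 0.142
```

```bash
python3 look.py b4
```

```text
t 7.35 tcp [ 0.6538 -0.183   0.159 ] q [-0.39  0.64  1.46  0.07  1.07 -2.1 ] F [-4.1  1.7  8.1] w 0.142 tool z [-0.008  0.072 -0.997] yaw 95.9
move mm [  1.7   5.6 -75.8] rot [ 0.001 -0.001 -0.001]
[ 0.65378825 -0.18294065  0.15899525]look.py:13: RuntimeWarning: Mean of empty slice.
  print(n,m.sum(),"db/dA",co[0].round(3),"db/dz",co[1].round(3),"b",(Bv[m].mean()*1000).round(1),"A",(np.percentile(A[m],[1,99])*1000).round(1))
  ret = ret.dtype.type(ret / rcount)
Traceback (most recent call last):
  File "look.py", line 16, in <module>
    face(c,-.022,.022,-.015,.015,z0+.004,z0+.048,"blade")
    ~~~~^^^^^^^^^^^^^^^^^^^^^^^^^^^^^^^^^^^^^^^^^^^^^^^^^
  File "look.py", line 13, in face
    print(n,m.sum(),"db/dA",co[0].round(3),"db/dz",co[1].round(3),"b",(Bv[m].mean()*1000).round(1),"A",(np.percentile(A[m],[1,99])*1000).round(1))
                                                                                                        ~~~~~~~~~~~~~^^^^^^^^^^^^^
IndexError: index -1 is out of bounds for axis 0 with size 0
```

8 N appears right at the predicted home height of 0.159. I'll release and back off along the tool axis.

{"fn": "carry_out", "kwargs": {
  "moves": [
    {"tx": 0, "ty": 0, "tz": 0, "rx": 0, "ry": 0, "rz": 0, "jaw": 0.2},
    {"tx": 0, "ty": 0, "tz": 0, "rx": 0, "ry": 0, "rz": 0, "jaw": 0.2},
    {"tx": 0, "ty": 0, "tz": 0, "rx": 0, "ry": 0, "rz": 0, "jaw": 0.2},
    {"tx": 0, "ty": 0, "tz": 0, "rx": 0, "ry": 0, "rz": 0, "jaw": 0.2},
    {"tx": 0, "ty": 0, "tz": -20, "rx": 0, "ry": 0, "rz": 0, "jaw": 0.2},
    {"tx": 0, "ty": 0, "tz": -50, "rx": 0, "ry": 0, "rz": 0, "jaw": 0.2},
    {"tx": 0, "ty": 0, "tz": -90, "rx": 0.072, "ry": 0, "rz": 0, "jaw": 0.2},
    {"tx": 0, "ty": 0, "tz": -90, "rx": 0.072, "ry": 0, "rz": 0, "jaw": 0.2}
  ]
}}

```text
t: 8.22
tcp_pos: [0.6567, -0.19, 0.2565]
orientation: [-0.163, 3.128, -0.012]
force: [1.0, -0.9, 1.1]
width: 0.601
```

```bash
python3 - <<'E'
from h import *
from station import r
s=r.read_state();go2(s,(.43,.24,.25),38.7)
D=[r.snapshot("scene") for _ in range(3)]
d=D[0];P=np.nanmedian([cloud(x) for x in D],0).reshape(-1,3)
a=np.radians(6);X=np.array([np.cos(a),np.sin(a)]);Y=np.array([-X[1],X[0]])
k=P[:,:2]-[.6525,-.183];A=k@X*1000;B=k@Y*1000
for lo,hi in((.134,.139),(.139,.145),(.148,.155),(.155,.162),(.162,.169),(.169,.176),(.176,.183)):
    m=(abs(A)<32)&(abs(B)<20)&(P[:,2]>lo)&(P[:,2]<hi);
    if m.any():print(lo,m.sum(),A[m].min().round(1),A[m].max().round(1),B[m].mean().round(1),B[m].min().round(1),B[m].max().round(1))
u,v=map(int,proj(d,(.6522,-.183,.15)))
cv2.imwrite("pics/b5.png",cv2.resize(d["color"][max(v-50,0):v+50,u-60:u+60,::-1],None,fx=6,fy=6,interpolation=cv2.INTER_CUBIC))
E
```

```text
t 8.22 tcp [ 0.6567 -0.19    0.2565] q [-0.38  0.55  1.37 -0.    1.22 -2.05] F [ 1.  -0.9  1.1] w 0.601 tool z [ 0.009 -0.007 -1.   ] yaw 95.9
move mm [180.9 451.2   1.3] rot [-0.003  0.012  0.999]
0.134 84 -32.0 31.5 6.9 -19.4 19.1
0.139 40 -22.4 24.6 3.1 -5.6 8.1
0.148 21 -11.4 13.8 5.4 -5.4 8.7
0.155 23 -12.0 14.0 5.3 -4.9 8.1
0.162 22 -9.8 13.8 6.2 -3.0 8.5
0.169 32 -9.7 13.7 1.9 -7.3 7.4
```

View pics/b5.png

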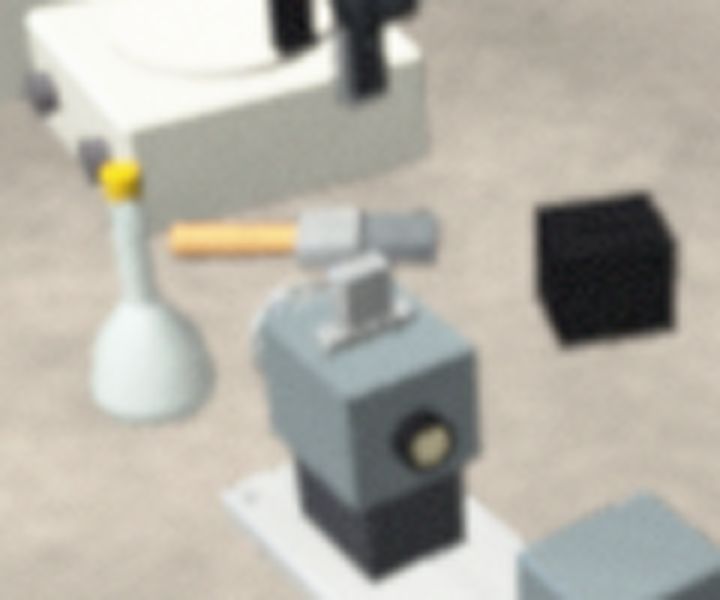

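The blade sits home in the lamp: the shoulder is flush at (365,325), and the tab top measures about 0.173, as expected. The earlier pictures suggested the fingertips are higher than the nominal distance from the TCP, so I'll measure that before gripping the glass.

```bash
python3 - <<'E'
from h import *
from station import r
D=[r.snapshot("scene") for _ in range(3)]
d=D[0];W=np.nanmedian([cloud(x) for x in D],0)
s=r.read_state();T=s["tcp_pos"];print(T,s["width"])
M=R.from_rotvec(s["orientation"]).as_matrix()
L=(W-T)@M*1000  # tool coords
m=(abs(L[...,0])<25)&(abs(L[...,1])<70)&(L[...,2]>-60)&(L[...,2]<40)
ys=L[m]
for z in range(-60,30,4):
    q=ys[(ys[:,2]>=z)&(ys[:,2]<z+4)]
    if len(q):print(z,len(q),"x",np.round([q[:,0].min(),q[:,0].max()]),"y+",np.round([q[q[:,1]>0][:,1].min(initial=99),q[:,1].max()]),"y-",np.round([q[:,1].min(),q[q[:,1]<0][:,1].max(initial=-99)]))
E
```

```text
[ 0.65414494 -0.1894108   0.24726109] 0.5964568379498157
-60 38 x [-15.  11.] y+ [31. 58.] y- [-51. -24.]
-56 16 x [-14.   4.] y+ [32. 53.] y- [-29. -26.]
-52 17 x [-13.   6.] y+ [35. 40.] y- [-34. -24.]
-48 24 x [-13.   8.] y+ [26. 41.] y- [-29. -23.]
-44 27 x [-13.  10.] y+ [29. 41.] y- [-27. -23.]
-40 27 x [-12.  10.] y+ [26. 41.] y- [-28. -24.]
-36 25 x [-12.  10.] y+ [29. 41.] y- [-30. -23.]
-32 27 x [-13.   9.] y+ [31. 41.] y- [-30. -23.]
-28 21 x [-11.   9.] y+ [29. 41.] y- [-33. -24.]
-24 28 x [-12.   8.] y+ [28. 40.] y- [-27. -24.]
-20 19 x [-12.   7.] y+ [28. 39.] y- [-28. -22.]
-16 20 x [-11.   8.] y+ [26. 36.] y- [-30. -24.]
-12 8 x [-7.  5.] y+ [32. 33.] y- [-27. -25.]<stdin>:4: RuntimeWarning: All-NaN slice encountered
```

```bash
python3 - <<'E'
from h import *
from station import r
s=r.read_state();go2(s,(.386,.214,.23),38.7)
E
```

```text
t 8.52 tcp [ 0.6541 -0.1894  0.2473] q [-0.38  0.56  1.38  0.    1.21 -2.05] F [-0.1  0.7  0.2] w 0.596 tool z [-0.003  0.002 -1.   ] yaw 95.9
move mm [225.  428.9  18.8] rot [ 0.    -0.004  0.999]
```

{"fn": "carry_out", "kwargs": {
  "moves": [
    {"tx": 225, "ty": 429, "tz": 0, "rx": 0, "ry": 0, "rz": 1.0, "jaw": 0.5},
    {"tx": 225, "ty": 429, "tz": 0, "rx": 0, "ry": 0, "rz": 1.0, "jaw": 0.5},
    {"tx": 225, "ty": 429, "tz": 0, "rx": 0, "ry": 0, "rz": 1.0, "jaw": 0.5},
    {"tx": 225, "ty": 429, "tz": 0, "rx": 0, "ry": 0, "rz": 1.0, "jaw": 0.5},
    {"tx": 225, "ty": 429, "tz": 0, "rx": 0, "ry": 0, "rz": 1.0, "jaw": 0.5},
    {"tx": 225, "ty": 429, "tz": 0, "rx": 0, "ry": 0, "rz": 1.0, "jaw": 0.5},
    {"tx": 225, "ty": 429, "tz": 0, "rx": 0, "ry": 0, "rz": 1.0, "jaw": 0.5},
    {"tx": 225, "ty": 429, "tz": 0, "rx": 0, "ry": 0, "rz": 1.0, "jaw": 0.5}
  ]
}}

```text
t: 9.18
tcp_pos: [0.471, 0.0854, 0.248]
orientation: [-1.348, -2.832, 0.0]
force: [0.6, 0.1, -0.7]
width: 0.753
```

```bash
python3 - <<'E'
from h import *
from station import r
s=r.read_state();go2(s,(.3842,.2124,.16),38.7)
E
```

```text
t 9.18 tcp [0.471  0.0854 0.248 ] q [ 0.04  0.26  1.87  0.    1.02 -0.64] F [ 0.6  0.1 -0.7] w 0.753 tool z [-0.005  0.002 -1.   ] yaw 39.1
move mm [152.9  12.9  88.6] rot [-0.002 -0.004  0.007]
```

{"fn": "carry_out", "kwargs": {
  "moves": [
    {"tx": 153, "ty": 13, "tz": 89, "rx": 0, "ry": -0.004, "rz": 0.007, "jaw": 0.5},
    {"tx": 153, "ty": 13, "tz": 89, "rx": 0, "ry": -0.004, "rz": 0.007, "jaw": 0.5},
    {"tx": 153, "ty": 13, "tz": 89, "rx": 0, "ry": -0.004, "rz": 0.007, "jaw": 0.5},
    {"tx": 153, "ty": 13, "tz": 89, "rx": 0, "ry": -0.004, "rz": 0.007, "jaw": 0.5},
    {"tx": 153, "ty": 13, "tz": 89, "rx": 0, "ry": -0.004, "rz": 0.007, "jaw": 0.5},
    {"tx": 153, "ty": 13, "tz": 89, "rx": 0, "ry": -0.004, "rz": 0.007, "jaw": 0.5},
    {"tx": 153, "ty": 13, "tz": 89, "rx": 0, "ry": -0.004, "rz": 0.007, "jaw": 0.5}
  ]
}}

```text
t: 9.77
tcp_pos: [0.3842, 0.2127, 0.1593]
orientation: [-1.357, -2.831, 0.005]
force: [-0.5, -0.1, 0.3]
width: 0.747
```

```bash
cat > look2.py <<'E'
from h import *
from station import r
import sys,warnings;warnings.simplefilter("ignore")
D=[r.snapshot("scene") for _ in range(3)]
d=D[0];W=np.nanmedian([cloud(x) for x in D],0)
s=r.read_state();T=s["tcp_pos"];go2(s,(.3842,.2124,.10),38.7)
M=R.from_rotvec(s["orientation"]).as_matrix()
L=(W-T)@M*1000
m=(abs(L[...,0])<25)&(abs(L[...,1])<60)&(L[...,2]>-40)&(L[...,2]<40)
ys=L[m]
for z in range(-40,40,4):
    q=ys[(ys[:,2]>=z)&(ys[:,2]<z+4)]
    if len(q):print(z,len(q),"x",np.round([q[:,0].min(),q[:,0].max()]),"y+",np.round([q[q[:,1]>0][:,1].min(initial=99),q[:,1].max()]),"y-",np.round([q[:,1].min(),q[q[:,1]<0][:,1].max(initial=-99)]))
P=W.reshape(-1,3);m=(P[:,2]>.054)&(P[:,2]<.0655)&(np.hypot(P[:,0]-.384,P[:,1]-.212)<.035)
if m.sum()>10:print("cell rect",cv2.minAreaRect((P[m][:,:2]*1000).astype(np.float32)),m.sum())
u,v=map(int,proj(d,(.3842,.2124,.08)))
print("TCP px in crop",(np.array(proj(d,T))-[u-60,v-50])*6)
cv2.imwrite("pics/%s.png"%sys.argv[1],cv2.resize(d["color"][v-50:v+50,u-60:u+60,::-1],None,fx=6,fy=6,interpolation=cv2.INTER_CUBIC))
E
python3 look2.py c1
```

```text
t 9.92 tcp [0.3852 0.2119 0.1601] q [ 0.35  0.32  2.07 -0.    0.75 -0.32] F [ 0.3  0.6 -0.5] w 0.756 tool z [-0.001 -0.001 -1.   ] yaw 38.6
move mm [ 1.1 -0.4 60.1] rot [-0.002 -0.    -0.001]
-40 20 x [-10.  11.] y+ [37. 48.] y- [ 37. -99.]
-36 16 x [-10.   9.] y+ [33. 48.] y- [ 33. -99.]
-32 12 x [-9. 10.] y+ [39. 47.] y- [-30. -30.]
-28 17 x [-11.  11.] y+ [37. 47.] y- [-35. -32.]
-24 15 x [-10.  12.] y+ [37. 47.] y- [-32. -31.]
-20 13 x [-9. 11.] y+ [38. 45.] y- [-31. -31.]
-16 13 x [-10.  10.] y+ [38. 40.] y- [-33. -31.]
-12 1 x [6. 6.] y+ [39. 39.] y- [ 39. -99.]
cell rect ((384.5096130371094, 212.91123962402344), (28.377798080444336, 39.73256301879883), 36.640045166015625) 144
TCP px in crop [403.50343025 154.5331352 ]
```

View pics/c1.png

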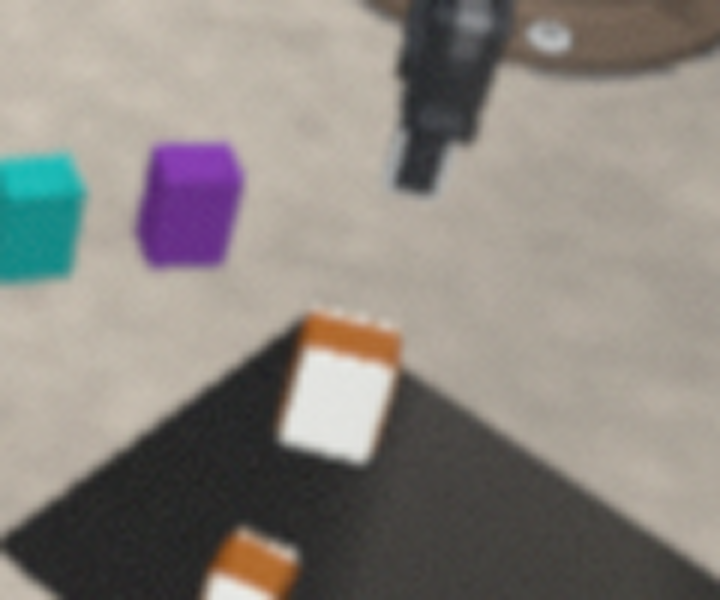

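The picture shows the fingertips at (415,190), above and behind the long cell, whose top is at (350,335). The tips measure about 13 mm behind the TCP at this opening, so I'll go lower than nominal. I'm descending in two steps.

{"fn": "carry_out", "kwargs": {
  "moves": [
    {"tx": 1, "ty": 0, "tz": 30, "rx": 0, "ry": 0, "rz": 0, "jaw": 0.5},
    {"tx": 1, "ty": 0, "tz": 60, "rx": 0, "ry": 0, "rz": 0, "jaw": 0.5},
    {"tx": 1, "ty": 0, "tz": 90, "rx": 0, "ry": 0, "rz": 0, "jaw": 0.5},
    {"tx": 1, "ty": 0, "tz": 105, "rx": 0, "ry": 0, "rz": 0, "jaw": 0.5},
    {"tx": 1, "ty": 0, "tz": 105, "rx": 0, "ry": 0, "rz": 0, "jaw": 0.5}
  ]
}}

```text
t: 10.33
tcp_pos: [0.3844, 0.2113, 0.053]
orientation: [-1.363, -2.827, 0.006]
force: [0.3, -0.5, -0.2]
width: 0.748
```

```bash
python3 look2.py c2
```

```text
t 10.48 tcp [0.3854 0.2123 0.056 ] q [ 0.35  0.52  2.16 -0.    0.46 -0.32] F [ 0.  -0.4  0.5] w 0.749 tool z [-0.    -0.001 -1.   ] yaw 38.6
move mm [  0.8  -0.9 -44. ] rot [-0.     0.    -0.002]
-40 9 x [-11.   3.] y+ [39. 46.] y- [ 39. -99.]
-36 14 x [-11.  10.] y+ [39. 47.] y- [-33. -33.]
-32 10 x [-10.   9.] y+ [39. 46.] y- [ 39. -99.]
-28 11 x [-9. 10.] y+ [38. 46.] y- [ 38. -99.]
-24 14 x [-11.   8.] y+ [35. 47.] y- [ 35. -99.]
-20 8 x [-11.   9.] y+ [38. 45.] y- [-32. -32.]
-16 5 x [-10.  10.] y+ [37. 39.] y- [-32. -32.]
-12 5 x [-7.  8.] y+ [37. 39.] y- [-33. -33.]
-4 42 x [-18.  20.] y+ [ 2. 13.] y- [-16.  -0.]
0 12 x [-19.  20.] y+ [ 0. 13.] y- [-6. -6.]
4 9 x [-17.  20.] y+ [ 9. 14.] y- [  9. -99.]
8 9 x [-19.  21.] y+ [ 9. 13.] y- [-11. -11.]
12 14 x [-19.  19.] y+ [ 2. 15.] y- [  2. -99.]
16 19 x [-19.  20.] y+ [10. 14.] y- [-5. -5.]
20 21 x [-17.  21.] y+ [ 9. 14.] y- [  9. -99.]
24 20 x [-19.  16.] y+ [ 0. 14.] y- [  0. -99.]
28 21 x [-18.  20.] y+ [10. 14.] y- [ 10. -99.]
32 17 x [-19.  21.] y+ [ 9. 14.] y- [-11. -11.]
36 20 x [-19.  17.] y+ [10. 14.] y- [ 10. -99.]
cell rect ((383.8104248046875, 211.85086059570312), (29.599384307861328, 39.82259750366211), 37.94342041015625) 49
TCP px in crop [347.48505084 343.22539374]
```

View pics/c2.png

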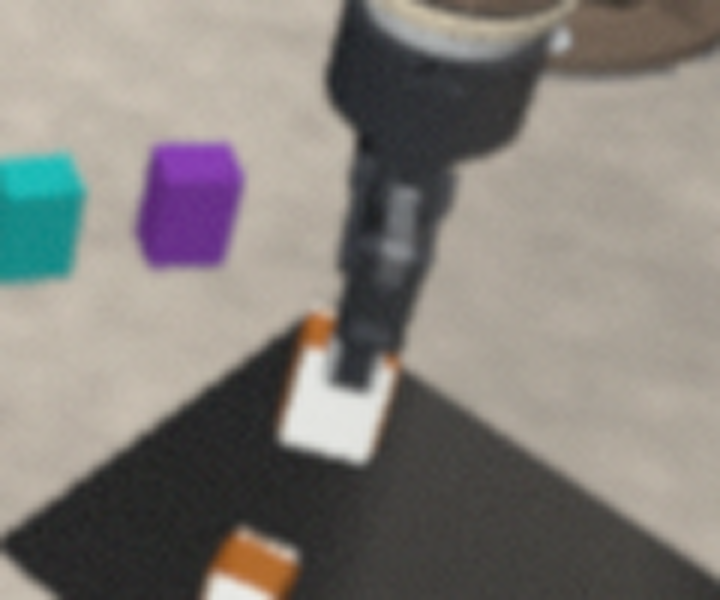

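The cell is centred in the tool frame (x -19 to +20, face at y +14). I'll go down 34 mm more and close gently.

{"fn": "carry_out", "kwargs": {
  "moves": [
    {"tx": 0.3, "ty": -0.3, "tz": 15, "rx": 0, "ry": 0, "rz": 0, "jaw": 0.5},
    {"tx": 0.3, "ty": -0.3, "tz": 28, "rx": 0, "ry": 0, "rz": 0, "jaw": 0.5},
    {"tx": 0.3, "ty": -0.3, "tz": 34, "rx": 0, "ry": 0, "rz": 0, "jaw": 0.5},
    {"tx": 0.3, "ty": -0.3, "tz": 34, "rx": 0, "ry": 0, "rz": 0, "jaw": 0.5},
    {"tx": 0.3, "ty": -0.3, "tz": 34, "rx": 0, "ry": 0, "rz": 0, "jaw": 0},
    {"tx": 0.3, "ty": -0.3, "tz": 34, "rx": 0, "ry": 0, "rz": 0, "jaw": -0.1},
    {"tx": 0.3, "ty": -0.3, "tz": 34, "rx": 0, "ry": 0, "rz": 0, "jaw": -0.2},
    {"tx": 0.3, "ty": -0.3, "tz": 34, "rx": 0, "ry": 0, "rz": 0, "jaw": -0.2}
  ],
  "grip_force": 50
}}

```text
t: 11.15
tcp_pos: [0.3852, 0.2124, 0.0226]
orientation: [1.363, 2.83, 0.0]
force: [-0.7, 1.0, 0.5]
width: 0.399
```

```bash
python3 look2.py c3
```

```text
t 11.3 tcp [0.3851 0.2124 0.0223] q [ 0.35  0.59  2.18 -0.    0.37 -0.32] F [-0.5 -1.2  0. ] w 0.399 tool z [ 0. -0. -1.] yaw 38.6
move mm [  0.5  -0.7 -77.7] rot [ 0.     0.    -0.002]
-40 11 x [-17.   4.] y+ [ 1. 32.] y- [-15. -15.]
-36 32 x [-19.  20.] y+ [ 2. 33.] y- [-13.  -1.]
-32 16 x [-19.  19.] y+ [10. 32.] y- [-0. -0.]
-28 19 x [-19.  20.] y+ [ 9. 33.] y- [-9. -9.]
-24 19 x [-20.  20.] y+ [ 4. 32.] y- [  4. -99.]
-20 16 x [-19.  19.] y+ [10. 32.] y- [ 10. -99.]
-16 17 x [-19.  17.] y+ [10. 31.] y- [-6. -6.]
-12 14 x [-19.  20.] y+ [ 7. 26.] y- [  7. -99.]
-8 9 x [-19.  17.] y+ [11. 24.] y- [-1. -1.]
-4 10 x [-18.  20.] y+ [ 9. 14.] y- [  9. -99.]
0 8 x [-19.  16.] y+ [ 9. 14.] y- [-12. -12.]
4 16 x [-20.  17.] y+ [ 4. 14.] y- [  4. -99.]
8 22 x [-19.  20.] y+ [ 9. 14.] y- [-6. -6.]
12 16 x [-17.  18.] y+ [11. 14.] y- [ 11. -99.]
16 282 x [-25.  25.] y+ [ 1. 60.] y- [-57.  -2.]
20 72 x [-25.  25.] y+ [ 4. 60.] y- [-59. -10.]
cell rect ((397.5201110839844, 216.24505615234375), (39.063072204589844, 44.33063507080078), 14.339455604553223) 44
TCP px in crop [331.51921997 398.45213834]
```

View pics/c3.png

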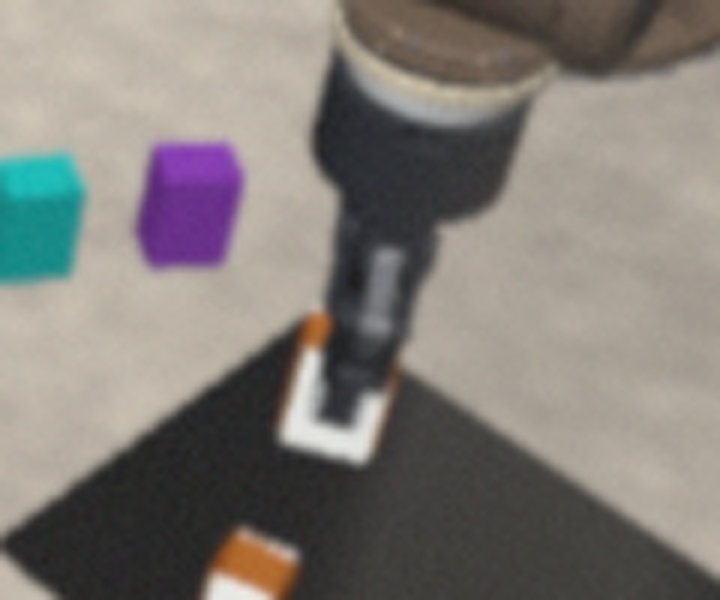

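The finger covers the middle of the white frosted face at (340,400), and the tip is about 26 mm above the mat. Closing now.

{"fn": "carry_out", "kwargs": {
  "moves": [
    {"tx": 0, "ty": 0, "tz": 0, "rx": 0, "ry": 0, "rz": 0, "jaw": -0.6},
    {"tx": 0, "ty": 0, "tz": 0, "rx": 0, "ry": 0, "rz": 0, "jaw": -1},
    {"tx": 0, "ty": 0, "tz": 0, "rx": 0, "ry": 0, "rz": 0, "jaw": -1},
    {"tx": 0, "ty": 0, "tz": 0, "rx": 0, "ry": 0, "rz": 0, "jaw": -1},
    {"tx": 0, "ty": 0, "tz": 0, "rx": 0, "ry": 0, "rz": 0, "jaw": -1},
    {"tx": 0, "ty": 0, "tz": -10, "rx": 0, "ry": 0, "rz": 0, "jaw": -1},
    {"tx": 0, "ty": 0, "tz": -25, "rx": 0, "ry": 0, "rz": 0, "jaw": -1},
    {"tx": 0, "ty": 0, "tz": -40, "rx": 0, "ry": 0, "rz": 0, "jaw": -1}
  ]
}}

```text
t: 11.97
tcp_pos: [0.3847, 0.2122, 0.0623]
orientation: [-1.363, -2.83, 0.002]
force: [-1.2, 0.7, -0.3]
width: 0.32
```

{"fn": "carry_out", "kwargs": {
  "moves": [
    {"tx": 0, "ty": 0, "tz": -30, "rx": 0, "ry": 0, "rz": 0, "jaw": -1},
    {"tx": 0, "ty": 0, "tz": -60, "rx": 0, "ry": 0, "rz": 0, "jaw": -1},
    {"tx": 0, "ty": 0, "tz": -90, "rx": 0, "ry": 0, "rz": 0, "jaw": -1},
    {"tx": 0, "ty": 0, "tz": -120, "rx": 0, "ry": 0, "rz": 0, "jaw": -1},
    {"tx": 0, "ty": 0, "tz": -125, "rx": 0, "ry": 0, "rz": 0, "jaw": -1}
  ]
}}

```text
t: 12.38
tcp_pos: [0.3861, 0.2129, 0.1912]
orientation: [1.362, 2.827, 0.005]
force: [-0.3, -0.2, -0.8]
width: 0.318
```

```bash
python3 look2.py c4; python3 - <<'E'
from h import *
from station import r
s=r.read_state();go2(s,(.6416,-.078,.2),6);go2(s,(.52,-.0,.2),6)
d=r.snapshot("scene");u,v=map(int,proj(d,s["tcp_pos"]))
cv2.imwrite("pics/c5.png",cv2.resize(d["color"][max(v-50,0):v+50,u-60:u+60,::-1],None,fx=6,fy=6,interpolation=cv2.INTER_CUBIC))
E
```

```text
t 12.53 tcp [0.3846 0.2123 0.187 ] q [ 0.35  0.28  2.04 -0.    0.82 -0.32] F [-0.5  0.3 -2.3] w 0.318 tool z [-0.001 -0.001 -1.   ] yaw 38.6
move mm [ 0.4 -0.2 87. ] rot [-0.001  0.    -0.002]
-40 53 x [-20.  20.] y+ [ 1. 30.] y- [-12.  -0.]
-36 29 x [-20.  20.] y+ [11. 30.] y- [-3. -1.]
-32 27 x [-20.  20.] y+ [ 7. 30.] y- [  7. -99.]
-28 32 x [-20.  20.] y+ [ 0. 30.] y- [-6. -6.]
-24 26 x [-20.  19.] y+ [12. 30.] y- [ 12. -99.]
-20 26 x [-20.  20.] y+ [ 5. 29.] y- [  5. -99.]
-16 20 x [-20.  19.] y+ [11. 25.] y- [-3. -3.]
-12 20 x [-20.  20.] y+ [ 8. 23.] y- [  8. -99.]
-8 20 x [-20.  19.] y+ [12. 18.] y- [-0. -0.]
-4 28 x [-20.  20.] y+ [12. 18.] y- [-8. -8.]
0 22 x [-20.  18.] y+ [ 4. 17.] y- [  4. -99.]
4 28 x [-20.  19.] y+ [11. 17.] y- [-3. -3.]
8 29 x [-20.  20.] y+ [ 8. 17.] y- [  8. -99.]
12 18 x [-19.  17.] y+ [13. 17.] y- [ 13. -99.]
16 6 x [-14.  17.] y+ [13. 16.] y- [ 13. -99.]
TCP px in crop [421.37267437 101.30507707]
t 12.53 tcp [0.3846 0.2123 0.187 ] q [ 0.35  0.28  2.04 -0.    0.82 -0.32] F [-0.5  0.3 -2.3] w 0.318 tool z [-0.001 -0.001 -1.   ] yaw 38.6
move mm [-387.2   20.   -13. ] rot [-0.001  0.     0.568]
t 12.53 tcp [0.3846 0.2123 0.187 ] q [ 0.35  0.28  2.04 -0.    0.82 -0.32] F [-0.5  0.3 -2.3] w 0.318 tool z [-0.001 -0.001 -1.   ] yaw 38.6
move mm [-250.4  -26.5  -13. ] rot [-0.001  0.     0.568]
```

View pics/c5.png

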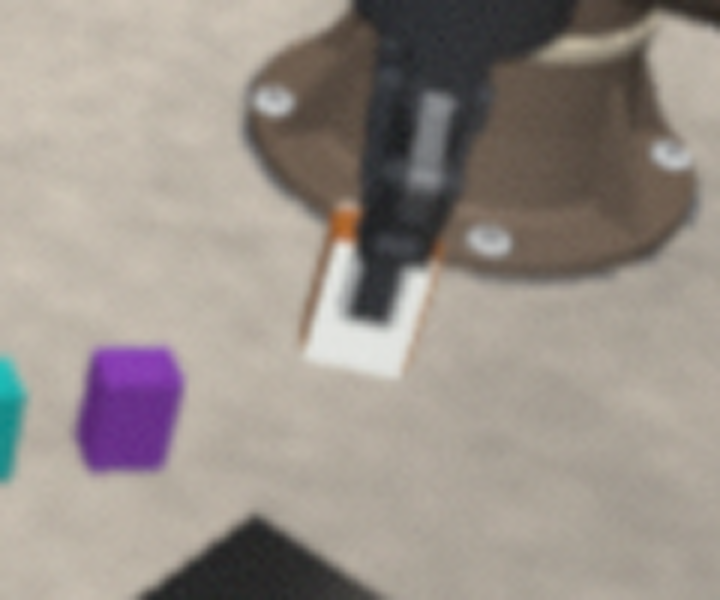

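The cell is held upright by its frosted faces, with the clear end faces untouched. Now carrying it high to mid-path.

{"fn": "carry_out", "kwargs": {
  "moves": [
    {"tx": -387, "ty": 20, "tz": -25, "rx": 0, "ry": 0, "rz": 0.568, "jaw": -1},
    {"tx": -387, "ty": 20, "tz": -25, "rx": 0, "ry": 0, "rz": 0.568, "jaw": -1},
    {"tx": -387, "ty": 20, "tz": -25, "rx": 0, "ry": 0, "rz": 0.568, "jaw": -1},
    {"tx": -387, "ty": 20, "tz": -25, "rx": 0, "ry": 0, "rz": 0.568, "jaw": -1},
    {"tx": -387, "ty": 20, "tz": -25, "rx": 0, "ry": 0, "rz": 0.568, "jaw": -1},
    {"tx": -387, "ty": 20, "tz": -25, "rx": 0, "ry": 0, "rz": 0.568, "jaw": -1},
    {"tx": -387, "ty": 20, "tz": -25, "rx": 0, "ry": 0, "rz": 0.568, "jaw": -1},
    {"tx": -387, "ty": 20, "tz": -25, "rx": 0, "ry": 0, "rz": 0.568, "jaw": -1}
  ]
}}

```text
t: 13.25
tcp_pos: [0.6057, -0.0389, 0.2053]
orientation: [-2.1, -2.332, 0.007]
force: [0.7, 0.3, -1.7]
width: 0.317
```

```bash
python3 - <<'E'
from h import *
from station import r
s=r.read_state();go2(s,(.6416,-.078,.2),6)
E
```

```text
t 13.25 tcp [ 0.6057 -0.0389  0.2053] q [-0.17  0.49  1.62 -0.    1.04 -0.28] F [ 0.7  0.3 -1.7] w 0.317 tool z [-0.006 -0.001 -1.   ] yaw 6.0
move mm [-42.6  31.7   5.1] rot [-0.006  0.    -0.   ]
```

{"fn": "carry_out", "kwargs": {
  "moves": [
    {"tx": -42.6, "ty": 31.7, "tz": 5, "rx": 0, "ry": 0, "rz": 0, "jaw": -1},
    {"tx": -42.6, "ty": 31.7, "tz": 5, "rx": 0, "ry": 0, "rz": 0, "jaw": -1},
    {"tx": -42.6, "ty": 31.7, "tz": 5, "rx": 0, "ry": 0, "rz": 0, "jaw": -1},
    {"tx": -42.6, "ty": 31.7, "tz": 5, "rx": 0, "ry": 0, "rz": 0, "jaw": -1}
  ]
}}

```text
t: 13.58
tcp_pos: [0.641, -0.0783, 0.1972]
orientation: [-2.098, -2.327, 0.01]
force: [-0.3, 0.8, -2.2]
width: 0.319
```

```bash
cat > look3.py <<'E'
from h import *
from station import r
import sys,warnings;warnings.simplefilter("ignore")
D=[r.snapshot("scene") for _ in range(4)]
d=D[0];W=np.nanmedian([cloud(x) for x in D],0);C=np.median([x["color"] for x in D],0)
s=r.read_state();T=s["tcp_pos"];go2(s,(.6416,-.078,.0908),6)
a=np.radians(6);X=np.array([np.cos(a),np.sin(a)]);Y=np.array([-X[1],X[0]]);b=np.array([.6416,-.0784])
k=W[...,:2]-b;A=k@X*1000;B=k@Y*1000;Z=W[...,2]*1000-(T[2]*1000+9.2)
near=(abs(A)<35)&(abs(B)<40)&(abs(Z)<40)
hsv=cv2.cvtColor(C.astype(np.uint8),cv2.COLOR_RGB2HSV)
wh=near&(hsv[...,1]<40)&(hsv[...,2]>170); am=near&(hsv[...,1]>110)&(hsv[...,0]<25)
for n,m in(("white",wh),("amber",am)):
    if m.sum():print(n,m.sum(),"A",np.percentile(A[m],[2,50,98]).round(1),"B",np.percentile(B[m],[2,50,98]).round(1),"Z",np.percentile(Z[m],[2,50,98]).round(1))
for n,m,u,w in(("white",wh,A,B),("amber front",am&(B>12)&(Z<22),B,A)):
    if m.sum()>15:
        co=np.linalg.lstsq(np.c_[w[m],Z[m],np.ones(m.sum())],u[m],rcond=None)[0];print(n,"slope",co.round(3))
u,v=map(int,proj(d,(.6416,-.078,T[2])))
cv2.imwrite("pics/%s.png"%sys.argv[1],cv2.resize(d["color"][max(v-50,0):v+50,u-60:u+60,::-1],None,fx=6,fy=6,interpolation=cv2.INTER_CUBIC))
t=r.snapshot("top");u,v=map(int,proj(t,(.6416,-.078,.1)))
cv2.imwrite("pics/%st.png"%sys.argv[1],cv2.resize(t["color"][v-40:v+40,u-50:u+50,::-1],None,fx=7,fy=7,interpolation=cv2.INTER_CUBIC))
E
python3 look3.py d1
```

```text
t 13.78 tcp [ 0.641  -0.0769  0.2   ] q [-0.22  0.55  1.53 -0.    1.07 -0.33] F [ 0.6  0.5 -0.8] w 0.318 tool z [-0.007 -0.    -1.   ] yaw 6.1
move mm [ -1.2   1.2 109.1] rot [-0.007 -0.     0.001]
white 79 A [12.7 13.7 20.6] B [-12.   12.5  20.1] Z [-28.8 -14.1  24. ]
amber 172 A [-9.6  0.  11. ] B [-10.4  21.3  22.9] Z [-21.7  14.6  25.9]
white slope [-0.094  0.079 15.352]
amber front slope [-2.0000e-03 -7.0000e-03  2.1889e+01]
```

View pics/d1.png

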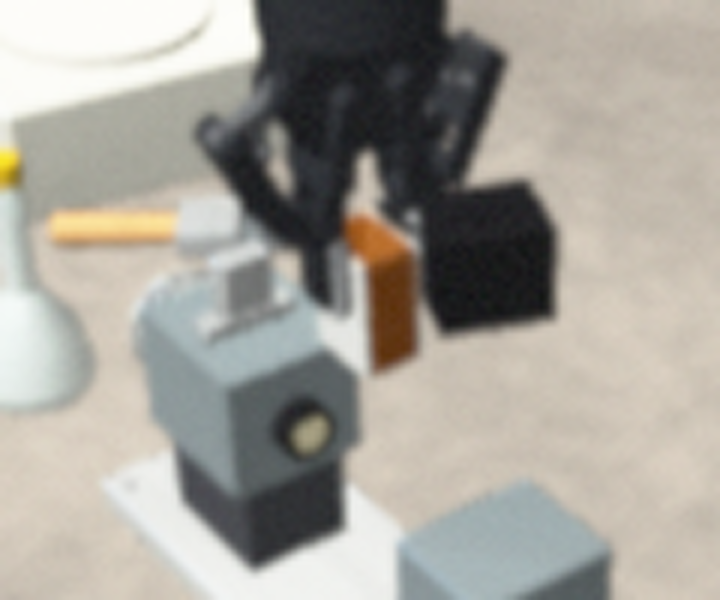

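The cell is centred (A about 0, B about +2 mm), square and upright above the gap. Lowering straight down.

{"fn": "carry_out", "kwargs": {
  "moves": [
    {"tx": -1.2, "ty": 1, "tz": 25, "rx": 0, "ry": 0, "rz": 0, "jaw": -1},
    {"tx": -1.2, "ty": 1, "tz": 50, "rx": 0, "ry": 0, "rz": 0, "jaw": -1},
    {"tx": -1.2, "ty": 1, "tz": 75, "rx": -0.007, "ry": 0, "rz": 0, "jaw": -1},
    {"tx": -1.2, "ty": 1, "tz": 95, "rx": -0.007, "ry": 0, "rz": 0, "jaw": -1},
    {"tx": -1.2, "ty": 1, "tz": 109, "rx": -0.007, "ry": 0, "rz": 0, "jaw": -1},
    {"tx": -1.2, "ty": 1, "tz": 109, "rx": -0.007, "ry": 0, "rz": 0, "jaw": -1},
    {"tx": -1.2, "ty": 1, "tz": 109, "rx": -0.007, "ry": 0, "rz": 0, "jaw": -1}
  ]
}}

```text
t: 14.42
tcp_pos: [0.6414, -0.0775, 0.0914]
orientation: [-2.1, -2.336, -0.001]
force: [-0.4, 1.0, -0.3]
width: 0.324
```

```bash
python3 look3.py d2
```

```text
t 14.62 tcp [ 0.6421 -0.078   0.0926] q [-0.22  0.67  1.63  0.    0.85 -0.33] F [-0.9  0.4 -1.3] w 0.322 tool z [ 0.003 -0.    -1.   ] yaw 6.1
move mm [ 0.1 -0.5  1.8] rot [0.003 0.001 0.001]
white 66 A [12.2 14.8 20.8] B [-14.4  11.3  19.8] Z [-28.1 -14.6  24.4]
amber 122 A [-9.3  1.4 11.9] B [-12.1  20.3  22.3] Z [-11.6  23.9  26.9]
white slope [-0.043  0.036 15.806]
amber front slope [-1.1000e-02  1.1000e-02  2.1366e+01]
```

View pics/d2.png

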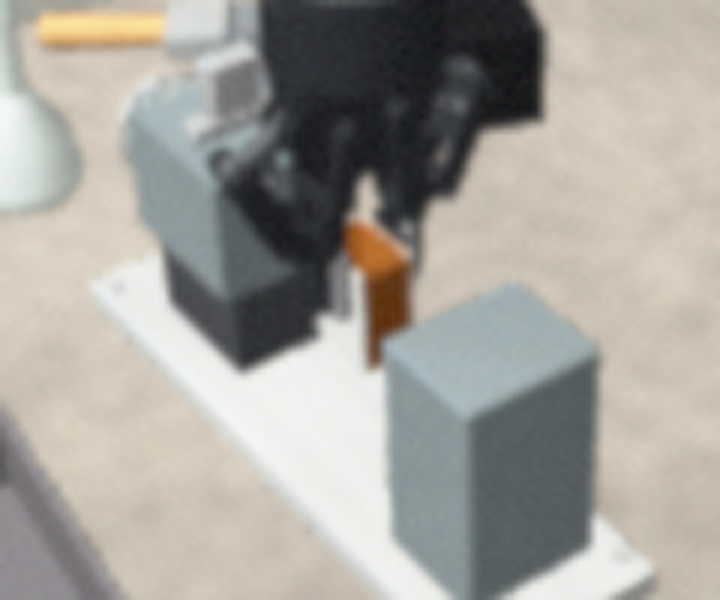

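View pics/d2t.png

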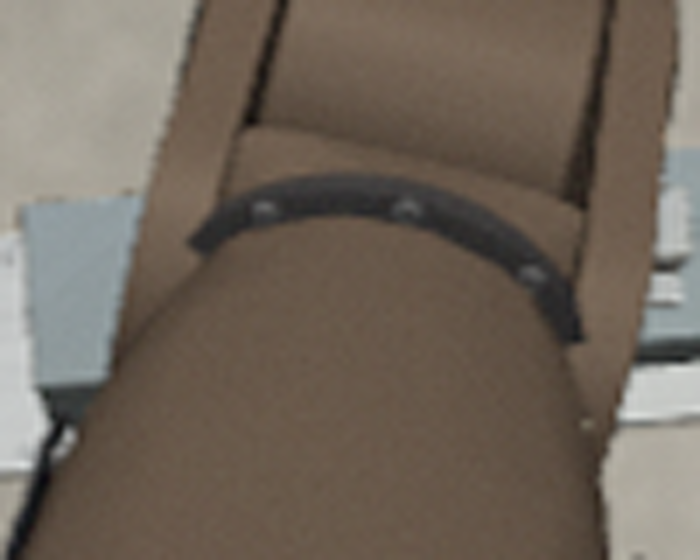

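{"fn": "carry_out", "kwargs": {
  "moves": [
    {"tx": 0, "ty": -0.8, "tz": 1.5, "rx": 0, "ry": 0, "rz": 0, "jaw": -1},
    {"tx": 0, "ty": -0.8, "tz": 1.5, "rx": 0, "ry": 0, "rz": 0, "jaw": -1},
    {"tx": 0, "ty": -0.8, "tz": 1.5, "rx": 0, "ry": 0, "rz": 0, "jaw": -1},
    {"tx": 0, "ty": -0.8, "tz": 1.5, "rx": 0, "ry": 0, "rz": 0, "jaw": -1},
    {"tx": 0, "ty": -0.8, "tz": 1.5, "rx": 0, "ry": 0, "rz": 0, "jaw": -1},
    {"tx": 0, "ty": -0.8, "tz": 1.5, "rx": 0, "ry": 0, "rz": 0, "jaw": -1}
  ]
}}

```text
t: 15.17
tcp_pos: [0.6413, -0.0782, 0.0909]
orientation: [2.099, 2.334, 0.002]
force: [-0.2, 0.2, -1.4]
width: 0.317
```

```bash
python3 look3.py d3; python3 - <<'E'
from h import *
from station import r
t=r.snapshot("top");s=r.snapshot("scene")
for n,d in(("top",t),("scene",s)):
    W=cloud(d);o=np.load(n+"W.npy")
    print(n,(abs(W[...,2]-o[...,2])>.02).mean())
cv2.imwrite("pics/e.png",cv2.resize(s["color"][:,:,::-1],(800,600)))
E
```

```text
t 15.37 tcp [ 0.6413 -0.0782  0.0909] q [-0.22  0.67  1.63  0.    0.84 -0.33] F [-0.3  1.  -1.3] w 0.323 tool z [ 0.003 -0.    -1.   ] yaw 6.1
move mm [0.1 0.4 0.1] rot [0.003 0.001 0.001]
white 68 A [10.1 14.1 19.3] B [-15.4  11.4  20.5] Z [-27.8 -14.9  22.8]
amber 123 A [-9.7 -0.3 10.5] B [-13.7  20.   22.3] Z [-9.9 24.  27.4]
white slope [-0.066  0.045 15.168]
amber front slope [7.0000e-03 7.0000e-03 2.1121e+01]
top 0.2519480387369792
scene 0.1545867919921875
```

View pics/e.png

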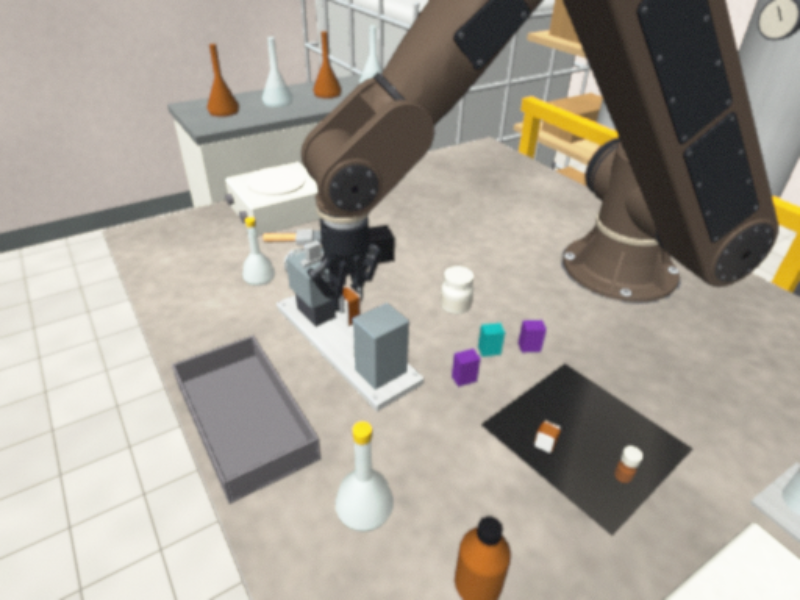

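The picture shows the cell held between lamp and detector at (352,305), and every bystander where it started. Everything is at rest, so I'm handing in.

```bash
python3 -c "
from station import r
print(r.sign_off())"
```

```text
the job is handed in; nothing more can be done
None
```

I put the blade in the lamp's slot and let go of it. I then lifted the long amber cell by its frosted faces, and the gripper was holding it mid-path when I handed in at about 15.5 s. No verdict came back.

**Blade:** the push met 8 N at the predicted home height (TCP 0.159 m). After release the camera showed the shoulder flush and the tab top at about 173 mm, as it should be.

**Cell:** in my last camera fit it was about 0 mm off sideways, +1 mm along the beam and at a height of 100 mm. It was square and upright within a few hundredths of a radian. The white face fitted less cleanly than the amber one (0.07 against 0.01 rad). No bench contact showed in the force reading (1.3 N down, about the cell's weight).

**Bystanders:** all were in their starting places in the last scene picture. I checked this by eye only, because the arm hid part of the view.

**What disagreed:**
- **Fingertips:** the camera put them about 16 mm farther back than the nominal 14 mm ahead of the TCP. The blade was therefore held near the top of its tab, and I went lower to grip the cell.
- **Blade tilt:** it came out of the rack leaning about 0.07 rad, so I tilted the tool to match before inserting it.
- **Descent slip:** one sideways correction above the slot had the wrong sign. I saw it in the picture and fixed it before the blade touched anything.

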